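# Book in nozzle nuts with the hand scanner and load the bore checker's turntable

## Task

Book in the nozzle nuts in the rack: take the hand scanner by its handle and read the code on the front of every nut, in cylinder order from left to right, holding the scanner still for a second with its beam on the code from about 6 cm, then stand it home in its cradle. Then load the bore checker in the same order: seat each nut upright in the nest at the loading place by the pointer and, after each one, the last included, turn the knob exactly one click clockwise (seen from above), so that they end in neighbouring nests. Finally read the code plate on the checker's control box in the same way to book the batch to it, and stand the scanner home again; leave the other things on the bench alone.

Things in the scene. Friction and masses are not known exactly. Their poses are not given: they have to be found in the camera images.
- scanner: hand code scanner, 260 g; origin: centre of the flat underside of its grey head, x to the nose, z up. Head x -34 to +20, 44 wide, 36 tall; the nose juts out to x = 40 mm, 8 mm above the underside. The black upright handle, 36 (x) by 27 mm (y), centred at x = -13 mm, rises to 138 mm: grip across y, 110 mm above the underside, from above. Reads by itself, no trigger
- window (a point): centre of the scanner's window, at (37.5, 0, 16.7) mm in the scanner's frame; x points out along the beam, forward and 35 degrees down while the scanner is upright. Reads a code 35 to 95 mm out (best 60), within 10 mm of the beam's line, less than 50 degrees from square (an upright code is at 35 already; leaves some 30 of yaw), after 0.7 s of holding still
- cradle: black charging cradle, 94 x 66 mm, fixed to the bench; x to its open front, where the scanner's nose looks out. Floor 8 mm above the bench; lips at the back and both sides rise 16 mm above the floor, a front lip 5 mm, with 3 to 4 mm of play round the scanner's head
- seat (a point): point on the cradle's floor (8 mm above the bench) where the scanner's origin lies when it stands home, scanner x along the cradle's x
- rack: loose aluminium nut rack, 46 x 180 x 18 mm, 700 g; origin: centre of its underside, x away from the robot, y along it to the left. Four pockets, floor 10 mm above the bench, 8 mm deep, at y = +66, +22, -22, -66 mm for cylinders 1 to 4 from left to right; 22 x 24.5 mm, so a nut cannot turn in them. Some are empty
- nut1: nozzle nut of cylinder 1 (rack pocket 1 from the left), absent in some runs: dark steel, standing, 34 mm tall, 50 g; hexagon below, 20 mm across the flats (its x), 22 to 23 over the corners, narrower round top; origin: centre of its underside, z up. Grip across the flats (its x), tool centre about 29 mm above its underside, so the tips clear the rack
- code1 (a point): centre of the pale square code patch (9 mm) on the front flat of nut 1, 13.5 mm above the nut's underside; x points squarely out of the code, towards the robot's side while the nut stands in the rack
- nut2: nozzle nut of cylinder 2 (rack pocket 2 from the left), absent in some runs: dark steel, standing, 34 mm tall, 50 g; hexagon below, 20 mm across the flats (its x), 22 to 23 over the corners, narrower round top; origin: centre of its underside, z up. Grip across the flats (its x), tool centre about 29 mm above its underside, so the tips clear the rack
- code2 (a point): centre of the pale square code patch (9 mm) on the front flat of nut 2, 13.5 mm above the nut's underside; x points squarely out of the code, towards the robot's side while the nut stands in the rack
- nut3: nozzle nut of cylinder 3 (rack pocket 3 from the left), absent in some runs: dark steel, standing, 34 mm tall, 50 g; hexagon below, 20 mm across the flats (its x), 22 to 23 over the corners, narrower round top; origin: centre of its underside, z up. Grip across the flats (its x), tool centre about 29 mm above its underside, so the tips clear the rack
- code3 (a point): centre of the pale square code patch (9 mm) on the front flat of nut 3, 13.5 mm above the nut's underside; x points squarely out of the code, towards the robot's side while the nut stands in the rack
- nut4: nozzle nut of cylinder 4 (rack pocket 4 from the left), absent in some runs: dark steel, standing, 34 mm tall, 50 g; hexagon below, 20 mm across the flats (its x), 22 to 23 over the corners, narrower round top; origin: centre of its underside, z up. Grip across the flats (its x), tool centre about 29 mm above its underside, so the tips clear the rack
- code4 (a point): centre of the pale square code patch (9 mm) on the front flat of nut 4, 13.5 mm above the nut's underside; x points squarely out of the code, towards the robot's side while the nut stands in the rack
- checker: optical bore checker, fixed to the bench: round grey plinth 184 mm across with the turntable; at the back (its +x) a column whose camera reaches over the rear nest, 46 mm or more from the axis, from 104 to 180 mm above the bench (cable 193). Origin on the bench under the turntable's axis, x to the column
- turntable (a joint): angle of the six-nest turntable, rad, growing clockwise seen from above, about 0 at the start. A sprung roller holds it at every 60 degrees (1.047) and pulls it into the nearest stop; about 0.15 N m over the hump. Six cup nests, 66 mm from the axis: bore 27 mm, 9 deep, floor 47 and rim 56 mm above the bench; all empty at first
- knob (a point): grip point on the turntable's axis, 128 mm above the bench: black hexagon knob, 36 mm across flats, from 104 to 138 mm above the bench, on a 28 mm pillar; turns with the turntable. At a stop one pair of flats faces along the checker's x, the others at 60 degrees to it
- plate (a point): centre of the checker's own code, a white 22 mm square on the front of the grey control box (44 x 56 x 84 mm) that stands to the right of the column; at (77, -128, 58) mm in the checker's frame; x points squarely out of it, to the checker's front (-x of the checker)
- load (a point): loading place: centre of the floor of the nest that stands over the steel pointer at the front of the plinth (away from the column), 66 mm from the axis on the checker's -x, 47 mm above the bench
- st1 (a point): where that nest stands after one click clockwise (floor centre)
- st2 (a point): the same after two clicks
- st3 (a point): the same after three clicks, under the camera
- st4 (a point): the same after four clicks
- tape_roll: bystander: roll of black tape near the front edge; origin at its underside
- nozzle_carton: bystander: small white carton, 39 x 53 x 85 mm, behind the checker; origin at its underside

How it is judged:
By the outcome, as a careful person would: the job done as asked, in the order asked, and still so for the second after the job is handed in, with the robot touching nothing.
Of nut1, nut2, nut3, nut4 only 3 to 4 are there at a start; the rules pass over those that are not, and their reading is None.
At some moment in a run one of rack may be knocked a few centimetres aside while the robot is not near it.
It also fails if it takes over 210 s, if anything falls off the work surface, if the arm or the gripper's body presses on something with over 40 N, if the wrist force passes 120 N, or if a joint passes its speed limit or range.

## Robot

A 7-joint arm with a two-finger parallel gripper is mounted at the origin on a cart in front of the work surface, level with it; the furniture and walls round the work are solid. World frame = base frame: x ahead of the robot, y to its left, z up, the work surface at z = 0. Lengths are in m, angles in rad, forces in N, time in s.
With the tool pointing down it reaches from about 0.4 to 0.85 m from the base axis. Payload 10.4 kg.
Tool frame: the origin (TCP) lies between the finger pads, 19 mm behind the fingertips; this is the grasp point; z points along the fingers, y is the line along which they close (so a half turn about z gives the same grasp; the last joint's range is limited). The gripper opens to 87 mm and grips with 3 to 60 N. Pads are 19 mm wide; open, the fingers measure 117 mm over their backs; the gripper's body (75 mm by 190 mm) begins 51 mm behind the grasp point.
Start: joints at [1.21, 0.332, -0.065, 1.46, 0.022, 1.35, -0.088], TCP at [0.207, -0.59, 0.241] pointing down, gripper open.
Joint ranges: [-2.6, 2.6], [-0.5, 2.12], [-1.47, 1.34], [0.16, 2.42], [-1.27, 4.41], [0.06, 2.06], [-2.6, 2.6]. Speed limits (rad/s): [2.22, 2.22, 2.79, 2.79, 3.14, 3.14, 3.14].

## Interface

Orientations are given as a unit quaternion [x, y, z, w].
In Python, from bench import r gives the robot as it stands.
- The arm moves only by the tool arm_command, never from a script. Its arguments are lists of equal length, an entry for each row: "xyz": the shift along the world's x, y, z in m, a list of three; "rot": the turn, a rotation vector about the world's x, y, z in rad, a list of three. In form: {"xyz": [[tx, ty, tz], ...], "rot": [[ax, ay, az], ...]}. A call has 1 to 20 rows; each row is the pose to reach, as a shift and turn from the pose commanded when the call began; what a row does not reach only later rows make up. A row lasts 1/12 s, in which the tool goes at most 41.7 mm and 7.16 degrees, less where a joint would pass 70% of its speed; a pose out of reach is approached as far as the arm can. A call with a gripper value outside its range is refused whole. "grip" is the opening, from 0 (shut) to 1 (fully open), set as the call begins (left out, the last holds). The fingers move at their own pace and stop on an object; "squeeze" is the grip in N (left out, the last holds). Time passes only in rows, so rows that repeat a pose let the fingers close. It gives the time, the measured TCP pose, the force, the opening and the grip force at its end, in the units of the state.
- r.read_state(): the state, without advancing time (a new reading comes with each control period).
- r.camera(name): name is "scene" or "top" or "wrist"; returns the picture (400x640x3 uint8, red, green, blue); there is no depth.
- r.camera_model(name): a dict with "fx", "fy", "cx", "cy" (pixels), "k1" (the pictures are not rectified: a ray, as slopes to the right and down, at radius r is drawn at 1 + k1 r^2 times it, then the intrinsics apply), "T" (4x4, takes a point from camera to world coordinates). Camera axes: x right, y up, looking along -z (the intrinsics and any distortion apply to the point x, -y, -z); pixel columns grow to the right and rows downward; lengths in m; the calibration is good to about 2 mm. A picture is of the moment at which its call begins: read the wrist's pose just before it. camera_model takes no time and is no camera call; for the wrist camera it gives the pose at the moment of the call.
- r.close_job(): hands the job in; it is judged then, once.
Trained networks look in the newest picture that a camera, given by its name, has taken for a name from the list of things; names that differ only in an ending like _2 or _b are one class to them, and where a whole thing is asked for, a point or a joint stands for the part that bears it (a point fixed in the world has none). Each returns a list of dicts, best first, with "conf" (0 to 1); they miss things now and then, are a little off and sometimes report something else, mostly with a low value. They report only what shows in the picture. A call takes as long as a camera call.
- r.look_for(label, camera): "at" ([x, y, z] in m, in the coordinates of the camera as it stood for that picture, good to about 4 mm: the middle of the surface that is visible of it).
- r.spot_point(label, camera): "at" ([x, y, z] in m, in the coordinates of the camera as it stood for that picture, good to about 4 mm: a listed point, or the origin of a listed thing).
The state is a dict: "time": time; "joint_positions": joint angles; "joint_vel": joint speeds; "joint_torque": joint torques, N m; "ee_pos": TCP position; "eef_rot": TCP orientation; "ft_force": force on the tool from outside, world axes, zero at the start; "torque": the same for the moment, N m; "width": finger opening in m; "grip_force": force on a finger pad.
Only numpy, scipy, OpenCV 4.12 (cv2) and the standard library are available. Lean on these libraries where they do the work, as an engineer would, in place of code of your own. Each camera call takes 0.05 s, during which the arm holds its last target. There are 200 camera calls.

## Working session

There is one attempt and no reset: what is moved stays moved. The work goes in short steps, Python scripts to look and compute and a tool call to move; the robot and the scene stay as the last step left them, time stands still between calls to the robot, and variables do not carry over. Pictures are saved under pics/ and viewed, at most 14 in all, crops included, and the job is handed in when it is done.

Besides the shell and the picture viewer there is one more tool, called after ">>>" in YAML: its name, and indented under it one key for each argument. arm_command: Moves the arm, as the interface text tells. Its arguments: {"type":"object","properties":{"xyz":{"type":"array"},"rot":{"type":"array"},"grip":{"type":"number"},"squeeze":{"type":"number"}},"required":["xyz","rot"]}

```bash
ls; mkdir -p pics
cat > h.py <<'E'
import numpy as np, cv2
from bench import r
from scipy.spatial.transform import Rotation as R
def W(cam,p):
    T=np.array(r.camera_model(cam)["T"]); return T[:3,:3]@np.array(p)+T[:3,3]
def snap(cam,name=None):
    im=r.camera(cam)
    if name: cv2.imwrite(f"pics/{name}.png",cv2.cvtColor(np.asarray(im),cv2.COLOR_RGB2BGR))
    return im
def sp(l,cam,f="spot_point",n=2):
    for d in getattr(r,f)(l,cam)[:n]:
        print(cam,l,f[:4],round(d["conf"],2),np.round(W(cam,d["at"]),4))
def st():
    s=r.read_state(); print(round(s["time"],2),"p",np.round(s["ee_pos"],4),"R",np.round(R.from_quat(s["eef_rot"]).as_matrix(),3).tolist(),"w",round(s["width"],4),"g",s["grip_force"],"F",np.round(s["ft_force"],1))
def px(cam,P):
    m=r.camera_model(cam);T=np.array(m["T"]);c=T[:3,:3].T@(np.array(P)-T[:3,3]);a,b=c[0]/-c[2],-c[1]/-c[2];k=1+m["k1"]*(a*a+b*b)
    return m["fx"]*a*k+m["cx"],m["fy"]*b*k+m["cy"]
E
python3 - <<'E'
from h import *
st()
for c in("scene","top"):
    snap(c,c+"0")
    print(np.round(np.array(r.camera_model(c)["T"]),2).tolist())
    for l in "scanner seat cradle rack nut1 nut2 nut3 nut4 checker knob plate load st3 tape_roll".split(): sp(l,c,n=1 if l[:3]!="nut" else 2)
E
```

```text
pics
0.0 p [ 0.207  -0.5893  0.2405] R [[0.943, 0.331, -0.001], [0.331, -0.943, 0.001], [-0.0, -0.001, -1.0]] w 0.0871 g 0.0 F [-0.7  0.7 -0.1]
[[0.38, -0.75, 0.54, 1.05], [0.93, 0.31, -0.21, -0.2], [-0.01, 0.58, 0.82, 0.79], [0.0, 0.0, 0.0, 1.0]]
scene scanner spot 0.87 [ 0.4385 -0.2506  0.006 ]
scene seat spot 0.87 [ 0.4398 -0.2524  0.0103]
scene cradle spot 0.84 [ 0.4365 -0.2521 -0.0034]
scene rack spot 0.62 [ 5.513e-01 -7.130e-02 -1.000e-04]
scene nut1 spot 0.61 [ 0.5591 -0.1388  0.0092]
scene nut1 spot 0.57 [ 0.5556 -0.0958  0.0091]
scene nut2 spot 0.61 [ 0.5591 -0.1388  0.0092]
scene nut2 spot 0.57 [ 0.5556 -0.0958  0.0091]
scene nut3 spot 0.61 [ 0.5591 -0.1388  0.0092]
scene nut3 spot 0.57 [ 0.5556 -0.0958  0.0091]
scene nut4 spot 0.61 [ 0.5591 -0.1388  0.0092]
scene nut4 spot 0.57 [ 0.5556 -0.0958  0.0091]
scene checker spot 0.61 [0.5923 0.2143 0.0018]
scene knob spot 0.91 [0.5892 0.2143 0.1287]
scene plate spot 0.91 [0.6339 0.0732 0.0571]
scene load spot 0.56 [0.5269 0.2249 0.0471]
scene st3 spot 0.75 [0.6045 0.1476 0.0453]
scene tape_roll spot 0.65 [0.5227 0.2225 0.0454]
[[
[... 205 characters left out ...]
.84 [ 0.4331 -0.2456 -0.0038]
top rack spot 0.89 [ 5.452e-01 -6.790e-02  4.000e-04]
top nut1 spot 0.4 [ 0.536  -0.0006  0.0117]
top nut1 spot 0.4 [ 0.5595 -0.0939  0.0077]
top nut2 spot 0.4 [ 0.536  -0.0006  0.0117]
top nut2 spot 0.4 [ 0.5595 -0.0939  0.0077]
top nut3 spot 0.4 [ 0.536  -0.0006  0.0117]
top nut3 spot 0.4 [ 0.5595 -0.0939  0.0077]
top nut4 spot 0.4 [ 0.536  -0.0006  0.0117]
top nut4 spot 0.4 [ 0.5595 -0.0939  0.0077]
top checker spot 0.8 [ 0.5908  0.2144 -0.0028]
top knob spot 0.55 [0.5906 0.2126 0.1253]
top plate spot 0.63 [ 0.5502 -0.1372  0.0188]
top load spot 0.69 [0.521  0.2301 0.0472]
top st3 spot 0.95 [0.6331 0.2643 0.0442]
top tape_roll spot 0.61 [0.4029 0.0958 0.0017]
```

View pics/scene0.png

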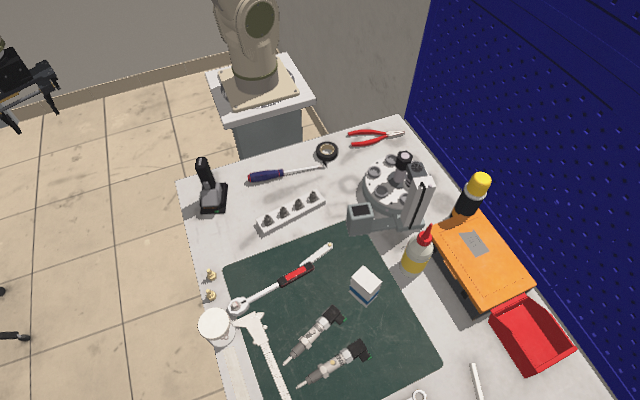

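View pics/top0.png

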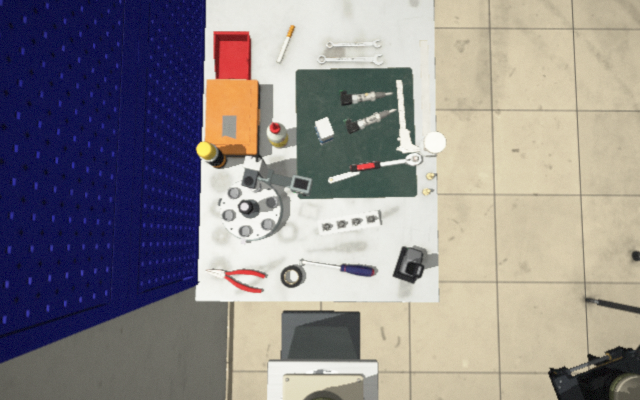

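The scene view shows all four nuts in the rack (about px 255–320, 195–225), the scanner at (205,195), and the checker at (395,190). The top view shows the rack at (350,222), the cradle at (408,263) and the checker at (250,210). I'll go for a wrist view next.

>>> arm_command:
  xyz:
    - [0.02,0.03,0.02]
    - [0.04,0.06,0.04]
    - [0.06,0.09,0.06]
    - [0.08,0.12,0.08]
    - [0.1,0.15,0.1]
    - [0.12,0.18,0.12]
    - [0.14,0.21,0.13]
    - [0.16,0.24,0.13]
    - [0.18,0.27,0.13]
    - [0.2,0.3,0.13]
    - [0.22,0.33,0.13]
    - [0.23,0.36,0.13]
    - [0.23,0.38,0.13]
    - [0.23,0.38,0.13]
    - [0.23,0.38,0.13]
  rot:
    - [0,0,0]
    - [0,0,0]
    - [0,0,0]
    - [0,0,0]
    - [0,0,0]
    - [0,0,0]
    - [0,0,0]
    - [0,0,0]
    - [0,0,0]
    - [0,0,0]
    - [0,0,0]
    - [0,0,0]
    - [0,0,0]
    - [0,0,0]
    - [0,0,0]

```text
time: 2.75
ee_pos: [0.4373, -0.2089, 0.3716]
eef_rot: [0.986, 0.169, 0.0, 0.0]
ft_force: [-0.4, -0.5, 0.0]
width: 0.0869
grip_force: 0.0
```

Run:
```python
from h import *
st()
print(np.round(np.array(r.camera_model("wrist")["T"]),3).tolist())
snap("wrist","w1")
for l in "scanner seat cradle rack code1 code2 nut1 knob".split(): sp(l,"wrist",n=1 if l[:3] not in("nut","cod") else 5)
```

```text
2.75 p [ 0.4373 -0.2089  0.3716] R [[0.943, 0.333, 0.0], [0.333, -0.943, -0.001], [0.0, 0.001, -1.0]] w 0.0869 g 0.0 F [-0.4 -0.5  0. ]
[[0.335, 0.903, 0.268, 0.51], [-0.942, 0.321, 0.096, -0.183], [0.001, -0.285, 0.959, 0.514], [0.0, 0.0, 0.0, 1.0]]
wrist scanner spot 0.82 [ 0.4364 -0.2488  0.0076]
wrist seat spot 0.63 [ 0.4321 -0.2503  0.0107]
wrist cradle spot 0.6 [ 0.4344 -0.2469  0.0029]
wrist rack spot 0.58 [ 0.5452 -0.0746 -0.0063]
wrist code1 spot 0.71 [ 0.5437 -0.0947  0.0225]
wrist code1 spot 0.69 [ 0.4301 -0.2524  0.0113]
wrist code1 spot 0.59 [ 0.5282 -0.0073  0.0229]
wrist code1 spot 0.59 [ 0.5334 -0.0566  0.0251]
wrist code1 spot 0.56 [ 0.5488 -0.1434  0.023 ]
wrist code2 spot 0.71 [ 0.5437 -0.0945  0.0226]
wrist code2 spot 0.69 [ 0.4302 -0.2522  0.0113]
wrist code2 spot 0.59 [ 0.5282 -0.0071  0.0229]
wrist code2 spot 0.59 [ 0.5335 -0.0563  0.0251]
wrist code2 spot 0.56 [ 0.5488 -0.1431  0.023 ]
wrist nut1 spot 0.71 [ 0.54   -0.0112  0.0084]
wrist nut1 spot 0.67 [ 0.5494 -0.1009  0.0055]
wrist nut1 spot 0.55 [ 0.5631 -0.1434  0.0074]
wrist nut1 spot 0.44 [ 0.5417 -0.0555  0.013 ]
```

View pics/w1.png

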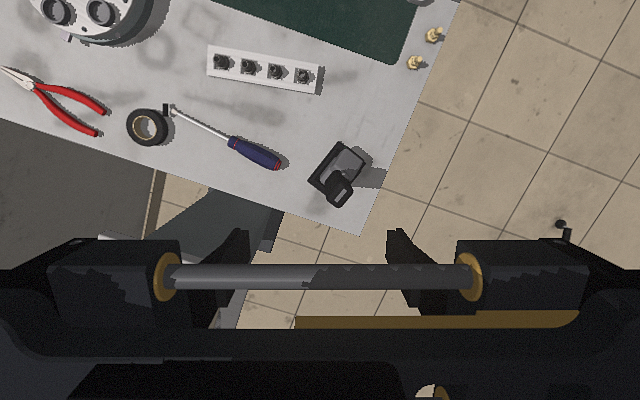

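The wrist view shows four nuts in the rack (px 222–302, 62–77). The cradle is at (337,172), seen from above with the handle leaning down-right. I'll zoom on the cradle for its yaw.

Run:
```python
import cv2
a=cv2.imread("pics/w1.png")[125:225,285:405]; b=cv2.imread("pics/w1.png")[30:105,195:335]
a=cv2.resize(a,None,fx=5,fy=5,interpolation=cv2.INTER_CUBIC); cv2.imwrite("pics/c1.png",cv2.convertScaleAbs(a,alpha=1.6,beta=20))
```

```text
(no output)
```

View pics/c1.png

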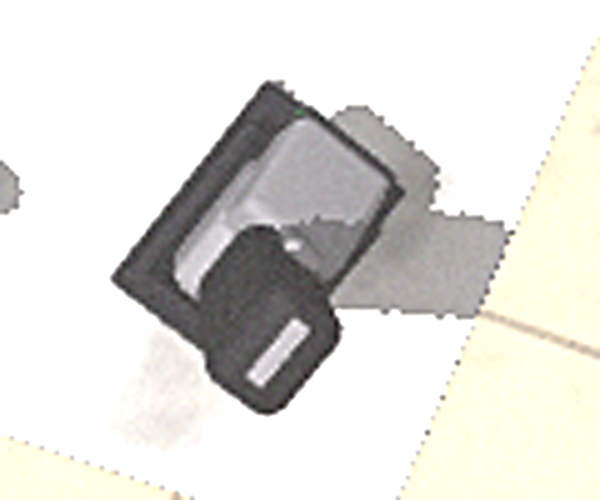

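The crop shows the cradle's left edge from (115,278) to (268,85), its front edge running to (400,190), and the nose toward the upper right.

```bash
cat >> h.py <<'E'
def back(cam,u,v,z):
    m=r.camera_model(cam);T=np.array(m["T"])
    x,y=cv2.undistortPoints(np.array([[[u,v]]],float),np.array([[m["fx"],0,m["cx"]],[0,m["fy"],m["cy"]],[0,0,1]]),np.array([m["k1"],0,0,0,0]))[0,0]
    d=T[:3,:3]@np.array([x,-y,-1]);o=T[:3,3]
    return o+d*(z-o[2])/d[2]
E
python3 - <<'E'
from h import *
f=lambda u,v,z:back("wrist",285+u/5,125+v/5,z)
for z in(0,.013,.024):
    a,b,c=f(115,278,z),f(268,85,z),f(400,190,z)
    print(z,a,b,c,"len",np.hypot(*(b-a)[:2]),np.hypot(*(c-b)[:2]),"yaw",np.degrees(np.arctan2(*(b-a)[1::-1])),np.degrees(np.arctan2(*(c-b)[1::-1]))+90, "ctr",(a+c)/2)
# handle top slot ends (z~0.146): (308,325)-(258,380)
print(f(300,322,.146),f(258,382,.146)); a,b=f(300,322,.146),f(258,382,.146);print(np.degrees(np.arctan2(*(a-b)[1::-1])),(a+b)/2)
# rack lateral
E
```

```text
0 [ 0.39284807 -0.20686701  0.        ] [ 0.47914162 -0.2360458   0.        ] [ 0.45956131 -0.29568277  0.        ] len 0.09109324160625429 0.0627690751090205 yaw -18.682149907104897 -18.176303542695308 ctr [ 0.42620469 -0.25127489  0.        ]
0.013 [ 0.39580635 -0.20631279  0.013     ] [ 0.47991649 -0.2347533   0.013     ] [ 0.4608316  -0.29288132  0.013     ] len 0.08878838652136989 0.06118088240243246 yaw -18.682149907104893 -18.176303542695308 ctr [ 0.42831898 -0.24959705  0.013     ]
0.024 [ 0.39830951 -0.20584383  0.024     ] [ 0.48057215 -0.23365964  0.024     ] [ 0.46190646 -0.29051086  0.024     ] len 0.08683812452646777 0.05983702703531954 yaw -18.682149907104876 -18.17630354269538 ctr [ 0.43010799 -0.24817735  0.024     ]
[ 0.43121664 -0.25217725  0.146     ] [ 0.41137579 -0.24738122  0.146     ]
-13.589147448790996 [ 0.42129622 -0.24977924  0.146     ]
```

>>> arm_command:
  xyz:
    - [-0.002,-0.006,-0.015]
    - [-0.004,-0.012,-0.03]
    - [-0.007,-0.018,-0.05]
    - [-0.009,-0.025,-0.07]
    - [-0.012,-0.032,-0.09]
    - [-0.014,-0.037,-0.12]
    - [-0.014,-0.037,-0.12]
    - [-0.014,-0.037,-0.12]
  rot:
    - [0,0,-0.11]
    - [0,0,-0.22]
    - [0,0,-0.33]
    - [0,0,-0.44]
    - [0,0,-0.55]
    - [0,0,-0.646]
    - [0,0,-0.646]
    - [0,0,-0.646]

```text
time: 3.87
ee_pos: [0.4225, -0.2465, 0.2508]
eef_rot: [0.988, -0.152, -0.001, -0.001]
ft_force: [0.3, -0.7, 0.8]
width: 0.087
grip_force: 0.0
```

Run:
```python
from h import *
st()
snap("wrist","w2")
for l in "scanner seat cradle window code1 rack".split(): sp(l,"wrist",n=1 if l[:3] not in("nut","cod") else 5)
sp("scanner","wrist","look_for")
```

```text
3.87 p [ 0.4225 -0.2465  0.2508] R [[0.954, -0.301, -0.002], [-0.301, -0.954, 0.001], [-0.003, -0.001, -1.0]] w 0.087 g 0.0 F [ 0.3 -0.7  0.8]
wrist scanner spot 0.82 [ 0.4382 -0.2459  0.0075]
wrist window spot 0.68 [ 0.5651 -0.1422  0.0111]
wrist code1 spot 0.92 [ 0.5386 -0.0552  0.0248]
wrist code1 spot 0.9 [ 0.5462 -0.0972  0.0262]
wrist code1 spot 0.7 [ 0.5536 -0.0974  0.0089]
wrist code1 spot 0.65 [ 0.5288 -0.0086  0.0253]
wrist code1 spot 0.6 [ 0.5523 -0.1384  0.0262]
wrist rack spot 0.74 [ 0.5487 -0.0745 -0.0022]
wrist scanner look 0.7 [ 0.4397 -0.2455  0.0764]
wrist scanner look 0.28 [0.5918 0.1218 0.0257]
```

View pics/w2.png

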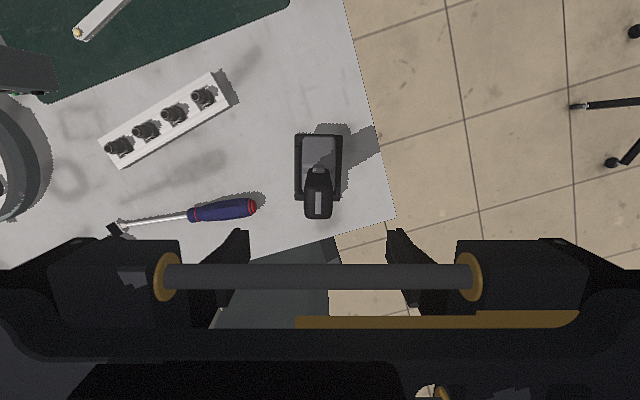

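The cradle stands square in the image (edges at x=295 and 341) and the handle is at (318,203), so the yaw of −17.5° is right. Descending and gripping.

>>> arm_command:
  xyz:
    - [0.0015,0.0005,-0.03]
    - [0.0015,0.0005,-0.06]
    - [0.0015,0.0005,-0.09]
    - [0.0015,0.0005,-0.115]
    - [0.0015,0.0005,-0.132]
    - [0.0015,0.0005,-0.132]
    - [0.0015,0.0005,-0.132]
  rot:
    - [0,0,0]
    - [0,0,0]
    - [0,0,0]
    - [0,0,0]
    - [0,0,0]
    - [0,0,0]
    - [0,0,0]

```text
time: 4.85
ee_pos: [0.4245, -0.246, 0.1194]
eef_rot: [0.988, -0.153, -0.0, -0.0]
ft_force: [0.6, 0.3, 0.7]
width: 0.0872
grip_force: 0.0
```

>>> arm_command:
  xyz:
    - [0,0,0]
    - [0,0,0]
    - [0,0,0]
    - [0,0,0]
    - [0,0,0]
    - [0,0,0]
    - [0,0,0]
    - [0,0,0]
  rot:
    - [0,0,0]
    - [0,0,0]
    - [0,0,0]
    - [0,0,0]
    - [0,0,0]
    - [0,0,0]
    - [0,0,0]
    - [0,0,0]
  grip: 0
  squeeze: 35

```text
time: 5.52
ee_pos: [0.4246, -0.2462, 0.1193]
eef_rot: [0.988, -0.154, 0.0, 0.0]
ft_force: [0.3, -0.7, -0.2]
width: 0.0415
grip_force: 0.0
```

Run:
```python
from h import *
st()
snap("wrist","w3")
for l in "scanner seat cradle window".split(): sp(l,"wrist",n=1)
```

```text
5.52 p [ 0.4246 -0.2462  0.1193] R [[0.953, -0.303, -0.0], [-0.303, -0.953, -0.0], [0.0, 0.0, -1.0]] w 0.0415 g 0.0 F [ 0.3 -0.7 -0.2]
wrist scanner spot 0.95 [ 0.4324 -0.2444  0.0081]
wrist window spot 0.73 [ 0.4689 -0.2654  0.0195]
```

View pics/w3.png

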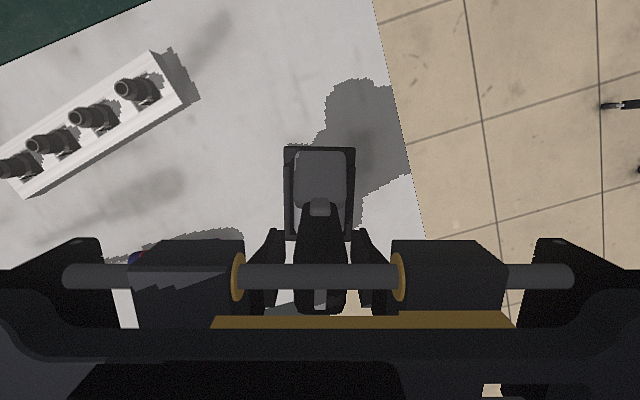

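The fingers straddle the handle (px 297–345) and are still closing.

>>> arm_command:
  xyz:
    - [0,0,0]
    - [0,0,0]
    - [0,0,0]
    - [0,0,0]
    - [0,0,0]
  rot:
    - [0,0,0]
    - [0,0,0]
    - [0,0,0]
    - [0,0,0]
    - [0,0,0]

```text
time: 6.18
ee_pos: [0.4246, -0.2462, 0.1192]
eef_rot: [0.988, -0.153, -0.0, 0.0]
ft_force: [-0.5, -1.0, -2.1]
width: 0.0269
grip_force: 35.0
```

Run:
```python
from h import *
st()
snap("wrist")
for l in "scanner seat cradle window".split(): sp(l,"wrist",n=1)
```

```text
6.18 p [ 0.4246 -0.2462  0.1192] R [[0.953, -0.303, -0.0], [-0.303, -0.953, -0.0], [-0.0, 0.0, -1.0]] w 0.0269 g 34.95386697817594 F [-0.5 -1.  -2.1]
wrist scanner spot 0.59 [ 0.4376 -0.2451  0.0042]
wrist seat spot 0.66 [ 0.5429 -0.0924  0.0235]
wrist window spot 0.89 [ 0.4686 -0.2649  0.0216]
```

>>> arm_command:
  xyz:
    - [0,0,0.02]
    - [0,0,0.045]
    - [0,0,0.07]
    - [0.001,0.03,0.07]
    - [0.002,0.06,0.07]
    - [0.003,0.09,0.07]
    - [0.004,0.12,0.07]
    - [0.005,0.15,0.07]
    - [0.006,0.18,0.07]
    - [0.006,0.205,0.06]
    - [0.006,0.219,0.045]
    - [0.006,0.219,0.035]
    - [0.006,0.219,0.035]
    - [0.006,0.219,0.035]
  rot:
    - [0,0,0]
    - [0,0,0]
    - [0,0,0]
    - [0,0,0.06]
    - [0,0,0.13]
    - [0,0,0.2]
    - [0,0,0.27]
    - [0,0,0.34]
    - [0,0,0.41]
    - [0,0,0.45]
    - [0,0,0.476]
    - [0,0,0.476]
    - [0,0,0.476]
    - [0,0,0.476]

```text
time: 7.6
ee_pos: [0.4303, -0.0279, 0.154]
eef_rot: [0.997, 0.083, -0.001, -0.0]
ft_force: [-0.1, 0.3, -2.9]
width: 0.027
grip_force: 35.0
```

Run:
```python
from h import *
st()
snap("wrist","w4")
for l in "code1 window scanner".split(): sp(l,"wrist",n=6 if l=="code1" else 1)
snap("top");sp("rack","top");sp("code1","top",n=5)
snap("scene");sp("code1","scene",n=5);sp("rack","scene",n=1)
```

```text
7.6 p [ 0.4303 -0.0279  0.154 ] R [[0.986, 0.166, -0.001], [0.166, -0.986, 0.0], [-0.001, -0.0, -1.0]] w 0.027 g 34.95338206412271 F [-0.1  0.3 -2.9]
wrist code1 spot 0.98 [ 0.5283 -0.01    0.0206]
wrist code1 spot 0.73 [ 0.5351 -0.057   0.0234]
wrist code1 spot 0.7 [ 0.5453 -0.094   0.0214]
wrist code1 spot 0.6 [ 0.5518 -0.1384  0.021 ]
wrist window spot 0.84 [ 0.4768 -0.0227  0.058 ]
wrist scanner spot 0.66 [ 0.4393 -0.0216  0.0432]
top rack spot 0.95 [ 0.5468 -0.0675 -0.0017]
top code1 spot 0.56 [ 0.5277 -0.009   0.0202]
top code1 spot 0.56 [ 0.5368 -0.0475  0.0234]
top code1 spot 0.41 [ 0.547  -0.1359  0.0178]
top code1 spot 0.35 [ 0.5467 -0.0955  0.0235]
top code1 spot 0.34 [0.4041 0.096  0.0012]
scene code1 spot 0.63 [ 0.5293 -0.0087  0.0185]
scene code1 spot 0.62 [ 0.5504 -0.142   0.0228]
scene code1 spot 0.5 [ 0.5375 -0.049   0.0241]
scene code1 spot 0.38 [ 0.5466 -0.0967  0.0146]
scene rack spot 0.84 [ 5.511e-01 -7.110e-02 -4.000e-04]
```

View pics/w4.png

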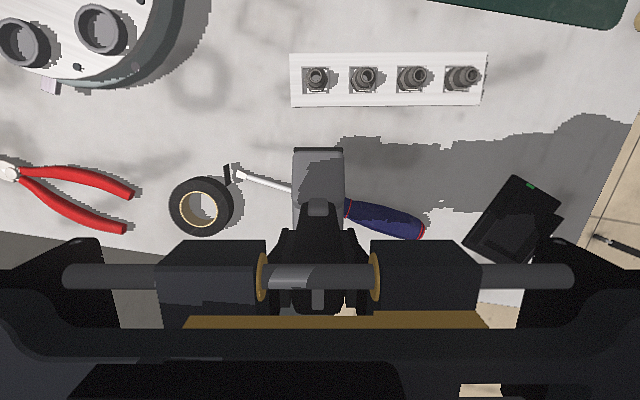

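The wrist view shows the nose pointing at nut 1 (316,80) square to the rack, and code fixes agree within 2 mm. Holding on code 1, then stepping through the others.

>>> arm_command:
  xyz:
    - [0,0.001,0]
    - [0,0.001,0]
    - [0,0.001,0]
    - [0,0.001,0]
    - [0,0.001,0]
    - [0,0.001,0]
    - [0,0.001,0]
    - [0,0.001,0]
    - [0,0.001,0]
    - [0,0.001,0]
    - [0,0.001,0]
    - [0,0.001,0]
    - [0,0.001,0]
    - [0,0.001,0]
    - [0,0.001,0]
    - [0,0.001,0]
    - [0.004,-0.02,0]
    - [0.0075,-0.042,0]
    - [0.0075,-0.042,0]
    - [0.0075,-0.042,0]
  rot:
    - [0,0,0]
    - [0,0,0]
    - [0,0,0]
    - [0,0,0]
    - [0,0,0]
    - [0,0,0]
    - [0,0,0]
    - [0,0,0]
    - [0,0,0]
    - [0,0,0]
    - [0,0,0]
    - [0,0,0]
    - [0,0,0]
    - [0,0,0]
    - [0,0,0]
    - [0,0,0]
    - [0,0,0]
    - [0,0,0]
    - [0,0,0]
    - [0,0,0]

```text
time: 9.77
ee_pos: [0.4381, -0.0701, 0.1541]
eef_rot: [0.997, 0.083, -0.0, -0.0]
ft_force: [0.1, 0.8, -2.7]
width: 0.0267
grip_force: 35.0
```

Run:
```python
from h import *
st()
snap("wrist","w5")
sp("code1","wrist",n=5)
```

```text
9.77 p [ 0.4381 -0.0701  0.1541] R [[0.986, 0.165, -0.0], [0.165, -0.986, 0.0], [-0.0, -0.0, -1.0]] w 0.0267 g 34.953528677579015 F [ 0.1  0.8 -2.7]
wrist code1 spot 0.89 [ 0.5328 -0.0516  0.0227]
wrist code1 spot 0.71 [ 0.5526 -0.1401  0.0215]
wrist code1 spot 0.67 [ 0.5306 -0.0091  0.0217]
wrist code1 spot 0.61 [ 0.5452 -0.0912  0.0233]
```

Beam point (0.536, −0.0535) agrees with code 2. Hold, then step on to code 3.

>>> arm_command:
  xyz:
    - [0,0.001,0]
    - [0,0.001,0]
    - [0,0.001,0]
    - [0,0.001,0]
    - [0,0.001,0]
    - [0,0.001,0]
    - [0,0.001,0]
    - [0,0.001,0]
    - [0,0.001,0]
    - [0,0.001,0]
    - [0,0.001,0]
    - [0,0.001,0]
    - [0,0.001,0]
    - [0,0.001,0]
    - [0,0.001,0]
    - [0,0.001,0]
    - [0.004,-0.02,0]
    - [0.0075,-0.0425,0]
    - [0.0075,-0.0425,0]
    - [0.0075,-0.0425,0]
  rot:
    - [0,0,0]
    - [0,0,0]
    - [0,0,0]
    - [0,0,0]
    - [0,0,0]
    - [0,0,0]
    - [0,0,0]
    - [0,0,0]
    - [0,0,0]
    - [0,0,0]
    - [0,0,0]
    - [0,0,0]
    - [0,0,0]
    - [0,0,0]
    - [0,0,0]
    - [0,0,0]
    - [0,0,0]
    - [0,0,0]
    - [0,0,0]
    - [0,0,0]

```text
time: 11.53
ee_pos: [0.4456, -0.1126, 0.1541]
eef_rot: [0.997, 0.083, -0.0, -0.0]
ft_force: [-0.3, 0.3, -2.4]
width: 0.0265
grip_force: 35.0
```

Run:
```python
from h import *
st()
snap("wrist","w6")
sp("code1","wrist",n=5)
```

```text
11.53 p [ 0.4456 -0.1126  0.1541] R [[0.986, 0.165, -0.0], [0.165, -0.986, 0.0], [-0.0, -0.0, -1.0]] w 0.0265 g 34.953532218933105 F [-0.3  0.3 -2.4]
wrist code1 spot 0.94 [ 0.5346 -0.0555  0.0218]
wrist code1 spot 0.94 [ 0.5425 -0.0947  0.0241]
wrist code1 spot 0.86 [ 0.5497 -0.1414  0.0207]
wrist code1 spot 0.58 [ 0.5295 -0.0079  0.0216]
```

>>> arm_command:
  xyz:
    - [-0.001,0.001,0]
    - [-0.001,0.001,0]
    - [-0.001,0.001,0]
    - [-0.001,0.001,0]
    - [-0.001,0.001,0]
    - [-0.001,0.001,0]
    - [-0.001,0.001,0]
    - [-0.001,0.001,0]
    - [-0.001,0.001,0]
    - [-0.001,0.001,0]
    - [-0.001,0.001,0]
    - [-0.001,0.001,0]
    - [-0.001,0.001,0]
    - [-0.001,0.001,0]
    - [-0.001,0.001,0]
    - [-0.001,0.001,0]
    - [0.003,-0.02,0]
    - [0.0065,-0.043,0]
    - [0.0065,-0.043,0]
    - [0.0065,-0.043,0]
  rot:
    - [0,0,0]
    - [0,0,0]
    - [0,0,0]
    - [0,0,0]
    - [0,0,0]
    - [0,0,0]
    - [0,0,0]
    - [0,0,0]
    - [0,0,0]
    - [0,0,0]
    - [0,0,0]
    - [0,0,0]
    - [0,0,0]
    - [0,0,0]
    - [0,0,0]
    - [0,0,0]
    - [0,0,0]
    - [0,0,0]
    - [0,0,0]
    - [0,0,0]

```text
time: 13.3
ee_pos: [0.452, -0.1557, 0.1541]
eef_rot: [0.997, 0.083, -0.0, -0.0]
ft_force: [0.4, 0.5, -1.8]
width: 0.0267
grip_force: 35.0
```

Run:
```python
from h import *
st()
snap("wrist","w7")
sp("code1","wrist",n=5)
```

```text
13.3 p [ 0.452  -0.1557  0.1541] R [[0.986, 0.165, -0.0], [0.165, -0.986, 0.0], [-0.0, -0.0, -1.0]] w 0.0267 g 34.95350466342643 F [ 0.4  0.5 -1.8]
wrist code1 spot 0.82 [ 0.5511 -0.1377  0.0211]
wrist code1 spot 0.78 [ 0.5328 -0.0545  0.0219]
wrist code1 spot 0.72 [ 0.5444 -0.0914  0.0178]
wrist code1 spot 0.64 [ 0.5292 -0.0097  0.0242]
```

>>> arm_command:
  xyz:
    - [0,0,0]
    - [0,0,0]
    - [0,0,0]
    - [0,0,0]
    - [0,0,0]
    - [0,0,0]
    - [0,0,0]
    - [0,0,0]
    - [0,0,0]
    - [0,0,0]
    - [0,0,0]
    - [0,0,0]
    - [0,0,0]
    - [0,0,0]
    - [0,0,0.01]
    - [-0.005,-0.015,0.03]
    - [-0.01,-0.035,0.036]
    - [-0.017,-0.055,0.036]
    - [-0.023,-0.075,0.036]
    - [-0.0275,-0.0905,0.036]
  rot:
    - [0,0,0]
    - [0,0,0]
    - [0,0,0]
    - [0,0,0]
    - [0,0,0]
    - [0,0,0]
    - [0,0,0]
    - [0,0,0]
    - [0,0,0]
    - [0,0,0]
    - [0,0,0]
    - [0,0,0]
    - [0,0,0]
    - [0,0,0]
    - [0,0,0]
    - [0,0,-0.1]
    - [0,0,-0.2]
    - [0,0,-0.3]
    - [0,0,-0.4]
    - [0,0,-0.472]

```text
time: 15.07
ee_pos: [0.4241, -0.247, 0.1913]
eef_rot: [0.988, -0.155, 0.0, 0.0]
ft_force: [0.6, -0.2, -2.0]
width: 0.0265
grip_force: 35.0
```

>>> arm_command:
  xyz:
    - [0,0,0]
    - [0,0,0]
  rot:
    - [0,0,0]
    - [0,0,0]

```text
time: 15.23
ee_pos: [0.4245, -0.2459, 0.1909]
eef_rot: [0.988, -0.152, 0.0, 0.0]
ft_force: [-0.4, 0.7, -2.5]
width: 0.0264
grip_force: 35.0
```

Run:
```python
from h import *
st()
snap("wrist","w8")
for l in "scanner window seat cradle".split(): sp(l,"wrist",n=1)
```

```text
15.23 p [ 0.4245 -0.2459  0.1909] R [[0.954, -0.301, 0.0], [-0.301, -0.954, -0.0], [0.0, 0.0, -1.0]] w 0.0264 g 34.95399906300008 F [-0.4  0.7 -2.5]
wrist scanner spot 0.63 [ 0.4379 -0.2436  0.0784]
wrist window spot 0.83 [ 0.4705 -0.264   0.0933]
```

View pics/w8.png

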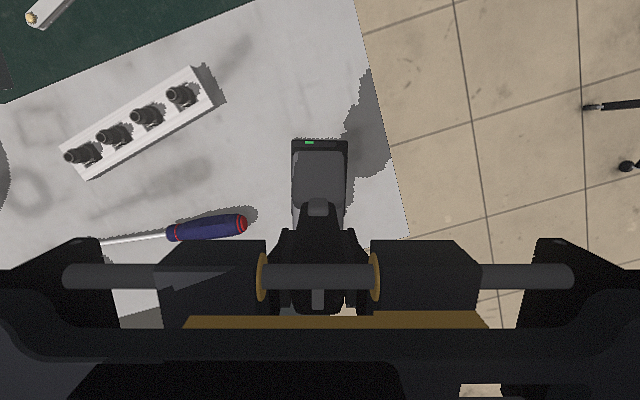

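The scanner hangs over the cradle (cradle front lip at px y≈143, head 293–347). Lowering it.

>>> arm_command:
  xyz:
    - [0,0,-0.02]
    - [0,0,-0.035]
    - [0,0,-0.045]
    - [0,0,-0.053]
    - [0,0,-0.06]
    - [0,0,-0.066]
    - [0,0,-0.069]
    - [0,0,-0.071]
    - [0,0,-0.071]
  rot:
    - [0,0,0]
    - [0,0,0]
    - [0,0,0]
    - [0,0,0]
    - [0,0,0]
    - [0,0,0]
    - [0,0,0]
    - [0,0,0]
    - [0,0,0]

```text
time: 16.23
ee_pos: [0.4249, -0.2453, 0.1195]
eef_rot: [0.988, -0.152, 0.0, 0.0]
ft_force: [0.4, -0.2, -2.3]
width: 0.0272
grip_force: 35.0
```

Run:
```python
from h import *
st()
snap("wrist","w9")
for l in "scanner window".split(): sp(l,"wrist",n=1)
```

```text
16.23 p [ 0.4249 -0.2453  0.1195] R [[0.954, -0.3, 0.0], [-0.3, -0.954, -0.0], [0.0, 0.0, -1.0]] w 0.0272 g 34.96576721314341 F [ 0.4 -0.2 -2.3]
wrist scanner spot 0.64 [ 0.4323 -0.2451  0.0101]
wrist window spot 0.68 [ 0.4692 -0.2656  0.0241]
```

>>> arm_command:
  xyz:
    - [0,0,-0.001]
    - [0,0,-0.001]
    - [0,0,-0.001]
  rot:
    - [0,0,0]
    - [0,0,0]
    - [0,0,0]

```text
time: 16.63
ee_pos: [0.4251, -0.2454, 0.1191]
eef_rot: [0.988, -0.152, 0.001, 0.0]
ft_force: [-2.5, 0.4, 5.3]
width: 0.027
grip_force: 35.0
```

>>> arm_command:
  xyz:
    - [0,0,0]
    - [0,0,0]
    - [0,0,0]
    - [0,0,0]
    - [0,0,0]
    - [0,0,0]
    - [0,0,0.03]
    - [0,0,0.07]
    - [0,0,0.1]
    - [0,0,0.13]
  rot:
    - [0,0,0]
    - [0,0,0]
    - [0,0,0]
    - [0,0,0]
    - [0,0,0]
    - [0,0,0]
    - [0,0,0]
    - [0,0,0]
    - [0,0,0]
    - [0,0,0]
  grip: 0.8

```text
time: 17.47
ee_pos: [0.4247, -0.2451, 0.2502]
eef_rot: [0.988, -0.151, 0.0, 0.0]
ft_force: [1.9, -1.1, -0.9]
width: 0.0692
grip_force: 0.0
```

Run:
```python
from h import *
st()
snap("wrist","w10")
for l in "scanner seat cradle window".split(): sp(l,"wrist",n=1)
for c in ("wrist","top"):
  if c=="top": snap(c)
  for l in "knob load checker code1 st1 st3 st2 plate".split(): sp(l,c,n=5 if l=="code1" else 1)
```

```text
17.47 p [ 0.4247 -0.2451  0.2502] R [[0.954, -0.299, 0.001], [-0.299, -0.954, -0.0], [0.001, 0.0, -1.0]] w 0.0692 g 0.0 F [ 1.9 -1.1 -0.9]
wrist scanner spot 0.56 [ 0.437  -0.2434  0.0107]
wrist window spot 0.79 [ 0.4684 -0.2678  0.0169]
wrist load spot 0.21 [ 0.5487 -0.1367  0.0172]
wrist checker spot 0.35 [ 0.5377 -0.0054  0.008 ]
wrist code1 spot 0.89 [ 0.5269 -0.0098  0.0176]
wrist code1 spot 0.73 [ 0.5418 -0.0931  0.0189]
wrist code1 spot 0.64 [ 0.5497 -0.1412  0.0186]
wrist code1 spot 0.6 [ 0.5338 -0.0538  0.0205]
wrist plate spot 0.25 [ 4.008e-01  9.250e-02 -4.000e-04]
top knob spot 0.72 [0.5902 0.2134 0.1272]
top load spot 0.85 [0.5208 0.2285 0.0496]
top checker spot 0.62 [ 0.5893  0.2181 -0.0026]
top code1 spot 0.6 [ 0.5545 -0.1387  0.0196]
top code1 spot 0.47 [ 0.5464 -0.0938  0.0209]
top code1 spot 0.37 [ 0.5348 -0.0491  0.023 ]
top st1 spot 0.97 [0.6327 0.2599 0.0483]
top st3 spot 0.97 [0.6327 0.2599 0.0483]
top st2 spot 0.97 [0.6327 0.2599 0.0483]
top plate spot 0.74 [0.6352 0.0773 0.0581]
```

View pics/w10.png

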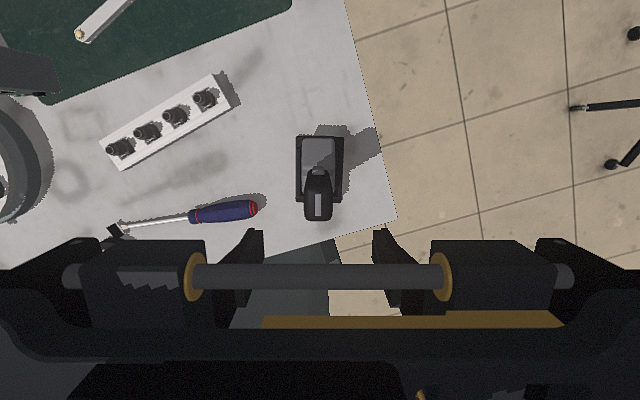

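The scanner stands home in its cradle (px 318,175). Next I hover over nut 1 with the gripper turned across the flats.

>>> arm_command:
  xyz:
    - [0.01,0.02,0]
    - [0.02,0.04,0]
    - [0.03,0.065,0]
    - [0.04,0.09,0]
    - [0.05,0.115,0]
    - [0.06,0.14,0]
    - [0.075,0.165,-0.01]
    - [0.09,0.19,-0.03]
    - [0.105,0.215,-0.05]
    - [0.1135,0.237,-0.08]
    - [0.1135,0.237,-0.1]
    - [0.1135,0.237,-0.1]
    - [0.1135,0.237,-0.1]
  rot:
    - [0,0,-0.11]
    - [0,0,-0.22]
    - [0,0,-0.33]
    - [0,0,-0.44]
    - [0,0,-0.55]
    - [0,0,-0.66]
    - [0,0,-0.77]
    - [0,0,-0.88]
    - [0,0,-0.99]
    - [0,0,-1.1]
    - [0,0,-1.1]
    - [0,0,-1.1]
    - [0,0,-1.1]
  grip: 0.5

```text
time: 19.65
ee_pos: [0.5058, -0.0686, 0.195]
eef_rot: [0.843, -0.537, -0.029, -0.001]
ft_force: [0.4, 0.5, -0.2]
width: 0.0434
grip_force: 0.0
```

Run:
```python
from h import *
st(); print(np.round(r.read_state()["joint_positions"],2))
snap("wrist","w11")
for l in "nut1 code1".split(): sp(l,"wrist",n=5)
sp("rack","wrist")
```

```text
19.65 p [ 0.5058 -0.0686  0.195 ] R [[0.421, -0.906, -0.047], [-0.906, -0.422, 0.033], [-0.049, 0.028, -0.998]] w 0.0434 g 0.0 F [ 0.4  0.5 -0.2]
[-0.3   0.15  0.4   1.8  -0.09  1.25 -2.58]
wrist nut1 spot 0.82 [ 0.5389 -0.0068  0.0093]
wrist nut1 spot 0.76 [ 0.5603 -0.1411  0.0059]
wrist nut1 spot 0.74 [ 0.5413 -0.0504  0.0143]
wrist nut1 spot 0.7 [ 0.5509 -0.0946  0.0046]
wrist code1 spot 0.89 [ 0.5264 -0.008   0.0217]
wrist code1 spot 0.82 [ 0.5436 -0.0925  0.0225]
wrist code1 spot 0.78 [ 0.5324 -0.0543  0.0226]
wrist code1 spot 0.49 [ 0.553  -0.1371  0.0233]
wrist rack spot 0.79 [ 5.478e-01 -7.000e-02  2.000e-04]
```

View pics/w11.png

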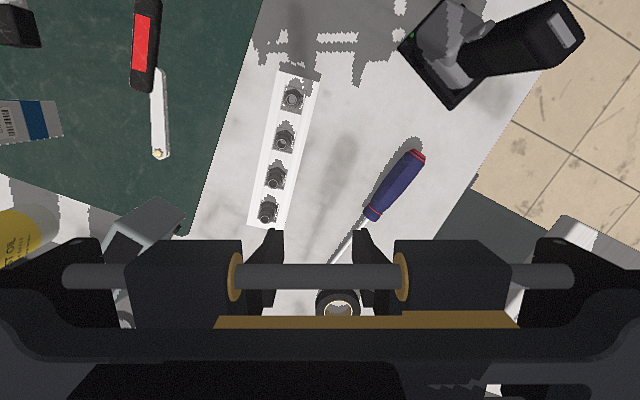

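j7 hit its limit there, so I'll use the opposite yaw (+99.7°). A small move first shows which base pose the command uses.

>>> arm_command:
  xyz:
    - [0,0,0.02]
    - [0,0,0.04]
    - [0,0,0.05]
    - [0,0,0.05]
    - [0,0,0.05]
    - [0,0,0.05]
    - [0,0,0.05]
  rot:
    - [0,0,0.12]
    - [0,0,0.24]
    - [0,0,0.36]
    - [0,0,0.48]
    - [0,0,0.6]
    - [0,0,0.6]
    - [0,0,0.6]

```text
time: 20.43
ee_pos: [0.5055, -0.0697, 0.2456]
eef_rot: [0.964, -0.266, -0.027, 0.007]
ft_force: [-0.2, -0.2, 0.1]
width: 0.0439
grip_force: 0.0
```

```bash
cat >> h.py <<'E'
def tool(lab=""):
    s=r.read_state();M=R.from_quat(s["eef_rot"]).as_matrix();print("yaw",np.degrees(np.arctan2(M[1,0],M[0,0])),"tilt",M[:2,2],"j7",s["joint_positions"][6])
E
python3 -c "
from h import *
st();tool()"
```

```text
20.43 p [ 0.5055 -0.0697  0.2456] R [[0.857, -0.513, -0.057], [-0.513, -0.858, 0.001], [-0.049, 0.028, -0.998]] w 0.0439 g 0.0 F [-0.2 -0.2  0.1]
yaw -30.924657690667807 tilt [-0.05658102  0.00085341] j7 -2.028458492332087
```

```bash
cat >> h.py <<'E'
def yawR(d):
    t=np.radians(d);return np.array([[np.cos(t),np.sin(t),0],[np.sin(t),-np.cos(t),0],[0,0,-1.]])
def dele(p,yaw):
    s=r.read_state();M=R.from_quat(s["eef_rot"]).as_matrix()
    print("dxyz",np.round(np.array(p)-s["ee_pos"],4),"rotvec",np.round(R.from_matrix(yawR(yaw)@M.T).as_rotvec(),4))
E
python3 -c "
from h import *
dele([.538,-.0085,.15],99.7)"
```

```text
dxyz [ 0.0325  0.0612 -0.0956] rotvec [ 0.0641 -0.0307  2.2784]
```

>>> arm_command:
  xyz:
    - [0,0,0]
    - [0.002,0.004,0]
    - [0.004,0.008,0]
    - [0.006,0.012,0]
    - [0.008,0.016,0]
    - [0.01,0.02,0]
    - [0.012,0.024,0]
    - [0.015,0.028,0]
    - [0.018,0.032,-0.01]
    - [0.02,0.036,-0.02]
    - [0.022,0.04,-0.03]
    - [0.024,0.044,-0.04]
    - [0.026,0.048,-0.05]
    - [0.028,0.052,-0.06]
    - [0.03,0.056,-0.07]
    - [0.032,0.06,-0.08]
    - [0.0325,0.0612,-0.09]
    - [0.0325,0.0612,-0.0956]
    - [0.0325,0.0612,-0.0956]
    - [0.0325,0.0612,-0.0956]
  rot:
    - [0.003,-0.002,0.12]
    - [0.007,-0.003,0.24]
    - [0.01,-0.005,0.36]
    - [0.013,-0.006,0.48]
    - [0.017,-0.008,0.6]
    - [0.02,-0.01,0.72]
    - [0.024,-0.011,0.84]
    - [0.027,-0.013,0.96]
    - [0.03,-0.015,1.08]
    - [0.034,-0.016,1.2]
    - [0.037,-0.018,1.32]
    - [0.04,-0.019,1.44]
    - [0.044,-0.021,1.56]
    - [0.047,-0.023,1.68]
    - [0.05,-0.024,1.8]
    - [0.054,-0.026,1.92]
    - [0.057,-0.027,2.04]
    - [0.061,-0.029,2.16]
    - [0.064,-0.031,2.278]
    - [0.064,-0.031,2.278]

```text
time: 22.1
ee_pos: [0.5378, -0.0082, 0.1492]
eef_rot: [0.643, 0.766, 0.0, 0.0]
ft_force: [0.2, -0.4, 0.2]
width: 0.0432
grip_force: 0.0
```

Run:
```python
from h import *
st();tool()
snap("wrist","w12")
for l in "nut1 code1".split(): sp(l,"wrist",n=5)
for l in "knob load plate rack".split(): sp(l,"wrist",n=1)
```

```text
22.1 p [ 0.5378 -0.0082  0.1492] R [[-0.174, 0.985, 0.001], [0.985, 0.174, -0.0], [-0.0, 0.001, -1.0]] w 0.0432 g 0.0 F [ 0.2 -0.4  0.2]
yaw 100.0093783959814 tilt [ 6.33130216e-04 -1.25910108e-05] j7 0.13095797488142122
wrist nut1 spot 0.91 [ 0.5634 -0.1446  0.0106]
wrist nut1 spot 0.87 [ 0.5438 -0.0536  0.0132]
wrist nut1 spot 0.61 [ 0.5403 -0.0088  0.0098]
wrist nut1 spot 0.39 [ 0.5518 -0.0962  0.0078]
wrist code1 spot 0.84 [ 0.5506 -0.1409  0.0215]
wrist code1 spot 0.73 [ 0.5312 -0.0556  0.0253]
wrist code1 spot 0.59 [ 0.5301 -0.0077  0.0234]
wrist code1 spot 0.5 [ 0.5443 -0.0963  0.0209]
wrist load spot 0.75 [0.605  0.1474 0.0456]
wrist plate spot 0.75 [ 0.5325 -0.0547  0.0233]
wrist rack spot 0.81 [ 0.5482 -0.0693 -0.0042]
```

View pics/w12.png

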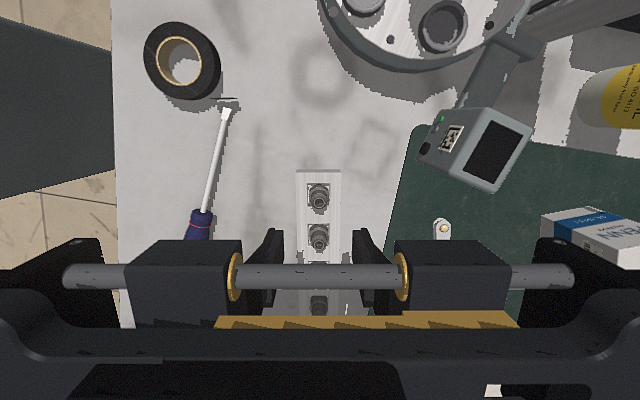

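The rack is square in the image, with nut 1 at (318,193) and nut 2 at (318,237), centred between the fingers. Descending on nut 1.

>>> arm_command:
  xyz:
    - [0.001,0,-0.03]
    - [0.001,0,-0.06]
    - [0.001,0,-0.08]
    - [0.001,0,-0.095]
    - [0.001,0,-0.105]
    - [0.001,0,-0.109]
    - [0.001,0,-0.109]
  rot:
    - [0,0,0]
    - [0,0,0]
    - [0,0,0]
    - [0,0,0]
    - [0,0,0]
    - [0,0,0]
    - [0,0,0]

```text
time: 23.03
ee_pos: [0.5389, -0.0073, 0.04]
eef_rot: [0.643, 0.766, -0.0, 0.0]
ft_force: [0.2, 0.4, 0.4]
width: 0.0433
grip_force: 0.0
```

Run:
```python
from h import *
st();tool()
snap("wrist","w13")
for l in "nut1 code1".split(): sp(l,"wrist",n=5)
```

```text
23.03 p [ 0.5389 -0.0073  0.04  ] R [[-0.173, 0.985, 0.0], [0.985, 0.173, -0.0], [-0.0, 0.0, -1.0]] w 0.0433 g 0.0 F [0.2 0.4 0.4]
yaw 99.94298204011524 tilt [ 0.0002352  -0.00045273] j7 0.14692880337153175
wrist nut1 spot 0.88 [ 0.5432 -0.0069  0.0117]
wrist code1 spot 0.94 [ 0.5377 -0.0568  0.0236]
wrist code1 spot 0.55 [ 0.5286 -0.0079  0.0226]
```

>>> arm_command:
  xyz:
    - [0,0,0]
    - [0,0,0]
    - [0,0,0]
    - [0,0,0]
    - [0,0,0]
    - [0,0,0]
  rot:
    - [0,0,0]
    - [0,0,0]
    - [0,0,0]
    - [0,0,0]
    - [0,0,0]
    - [0,0,0]
  grip: 0
  squeeze: 25

```text
time: 23.68
ee_pos: [0.5391, -0.0074, 0.0406]
eef_rot: [0.643, 0.766, 0.0, 0.001]
ft_force: [-1.0, 0.4, 2.8]
width: 0.018
grip_force: 25.0
```

>>> arm_command:
  xyz:
    - [0,0,0.005]
    - [0,0,0.02]
    - [0,0,0.05]
    - [0,0,0.09]
    - [0,0,0.09]
    - [0,0,0.09]
  rot:
    - [0,0,0]
    - [0,0,0]
    - [0,0,0]
    - [0,0,0]
    - [0,0,0]
    - [0,0,0]

```text
time: 24.18
ee_pos: [0.5407, -0.0073, 0.1329]
eef_rot: [0.643, 0.766, 0.002, 0.002]
ft_force: [1.0, -0.0, -1.3]
width: 0.018
grip_force: 25.0
```

Run:
```python
from h import *
st();tool()
snap("wrist","w14")
for l in "nut1 code1".split(): sp(l,"wrist",n=5)
sp("nut1","wrist","look_for",3)
snap("scene","s14"); sp("nut1","scene","look_for",5)
a=cv2.imread("pics/w14.png")[180:330,220:420]; s=cv2.imread("pics/s14.png")
u,v=map(int,px("scene",r.read_state()["ee_pos"])); b=s[v-40:v+35,u-50:u+50]
cv2.imwrite("pics/c14.png",np.hstack([cv2.resize(a,(400,300)),cv2.resize(b,(400,300),interpolation=cv2.INTER_CUBIC)]))
```

```text
24.18 p [ 0.5407 -0.0073  0.1329] R [[-0.173, 0.985, 0.006], [0.985, 0.173, 0.0], [-0.001, 0.006, -1.0]] w 0.018 g 25.000025236725527 F [ 1.  -0.  -1.3]
yaw 99.9651342346891 tilt [0.00598745 0.00024207] j7 0.13217301983535296
wrist nut1 spot 0.61 [ 0.5398 -0.0079  0.1023]
wrist nut1 spot 0.48 [ 0.5595 -0.1408  0.007 ]
wrist code1 spot 0.96 [ 0.5274 -0.0101  0.1102]
wrist code1 spot 0.63 [ 0.5418 -0.095   0.0205]
wrist nut1 look 0.81 [ 0.5384 -0.0034  0.1215]
wrist nut1 look 0.45 [ 0.55   -0.101   0.0315]
wrist nut1 look 0.45 [ 0.5573 -0.1319  0.0191]
scene nut1 look 0.52 [ 0.554  -0.0497  0.0291]
scene nut1 look 0.51 [ 0.5703 -0.1379  0.0306]
scene nut1 look 0.39 [ 0.5623 -0.0952  0.0316]
```

View pics/c14.png

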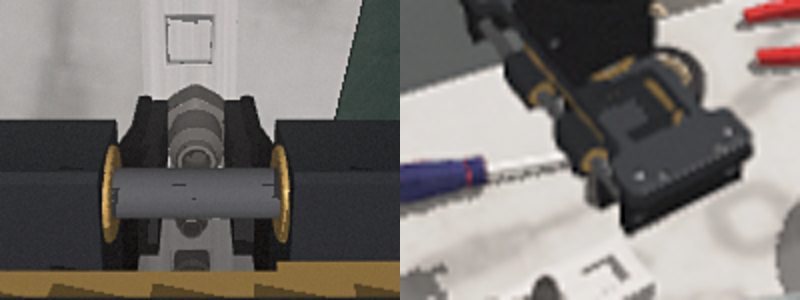

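Nut 1 is held upright between the pads; its empty pocket is visible behind. Next I carry it up and get a close look at the checker.

>>> arm_command:
  xyz:
    - [0,0,0.03]
    - [0,0.02,0.06]
    - [-0.003,0.05,0.09]
    - [-0.006,0.08,0.1]
    - [-0.01,0.11,0.11]
    - [-0.01,0.13,0.11]
    - [-0.01,0.14,0.11]
    - [-0.01,0.14,0.11]
    - [-0.01,0.14,0.11]
  rot:
    - [0,0,0]
    - [0,0,0]
    - [0,0,0]
    - [0,0,0]
    - [0,0,0]
    - [0,0,0]
    - [0,0,0]
    - [0,0,0]
    - [0,0,0]

```text
time: 25.23
ee_pos: [0.529, 0.1315, 0.2394]
eef_rot: [0.643, 0.766, -0.001, 0.0]
ft_force: [0.7, -1.0, 0.4]
width: 0.0181
grip_force: 25.0
```

Run:
```python
from h import *
st();tool()
snap("wrist","w15")
for l in "load st1 st2 st3 st4".split(): sp(l,"wrist",n=6)
for l in "knob plate checker".split(): sp(l,"wrist",n=1)
sp("knob","wrist","look_for",1)
```

```text
25.23 p [0.529  0.1315 0.2394] R [[-0.173, 0.985, -0.0], [0.985, 0.173, -0.002], [-0.001, -0.001, -1.0]] w 0.0181 g 24.99989219621833 F [ 0.7 -1.   0.4]
yaw 99.95206954480511 tilt [-0.00039459 -0.0015119 ] j7 -0.1495060038252607
wrist load spot 0.73 [0.5176 0.2253 0.0482]
wrist st1 spot 0.87 [0.6351 0.259  0.0513]
wrist st1 spot 0.77 [0.6075 0.1476 0.0451]
wrist st2 spot 0.87 [0.6351 0.2594 0.0515]
wrist st2 spot 0.77 [0.6076 0.1479 0.0453]
wrist st3 spot 0.87 [0.6351 0.2598 0.0517]
wrist st3 spot 0.77 [0.6076 0.1483 0.0454]
wrist st4 spot 0.87 [0.635  0.2602 0.0518]
wrist st4 spot 0.77 [0.6076 0.1487 0.0455]
wrist knob spot 0.56 [0.586  0.2132 0.1266]
wrist plate spot 0.97 [0.6316 0.0683 0.0563]
wrist checker spot 0.76 [ 5.887e-01  2.114e-01 -5.000e-04]
wrist knob look 0.9 [0.6155 0.2016 0.047 ]
```

View pics/w15.png

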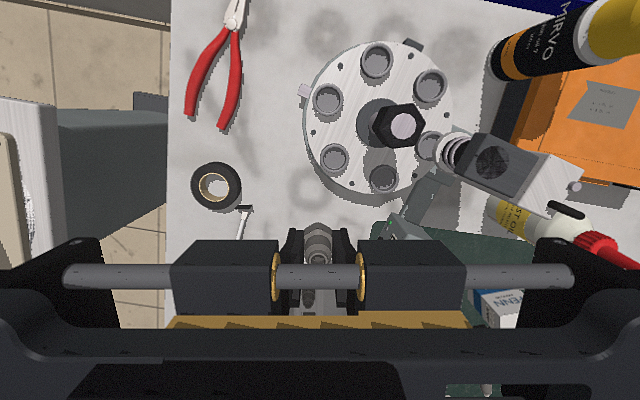

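The wrist view shows the six nests at about (327,100), (376,62), (431,87), (333,158), (384,179) and (431,145). The pointer is at (304,88), so the loading nest is (327,100); the knob is at (401,125).

Run:
```python
from h import *
P=np.array([back("wrist",u,v,.056)[:2] for u,v in[(327,100),(376,62),(431,87),(384,179),(333,158)]])
print(np.round(P,4))
from scipy.optimize import least_squares
ph=np.radians([180,120,60,-60,-120])  # ccw angle in checker frame
f=lambda q:(P-np.c_[q[0]+.066*np.cos(ph+q[2]),q[1]+.066*np.sin(ph+q[2])]).ravel()
s=least_squares(f,[.59,.213,-.22]);q=s.x;print(q[:2],np.degrees(q[2]),np.round(f(q)*1e3,1))
print("load",q[0]-.066*np.cos(q[2]),q[1]-.066*np.sin(q[2]))
print("pointer",back("wrist",304,88,.04)); k=back("wrist",401,125,.138);print("knob",k)
c,d=np.cos(q[2]),np.sin(q[2]);print("plate",q[0]+.077*c+.128*d,q[1]+.077*d-.128*c)
dele([q[0]-.066*c,q[1]-.066*d,.18],np.degrees(q[2])+180)
```

```text
[[0.522  0.2271]
 [0.5666 0.2741]
 [0.6317 0.2603]
 [0.6058 0.151 ]
 [0.5408 0.1651]]
[0.58622413 0.2125435 ] -12.957620066300835 [ 0.1 -0.3 -0.3 -1.6  0.5 -0.5  0.2  1.6 -0.5  0.8]
load 0.5219047409323306 0.2273426949364695
pointer [0.49393585 0.23616499 0.04      ]
knob [0.58581185 0.21372188 0.138     ]
plate 0.632561939773865 0.07053713271195806
dxyz [-0.0072  0.095  -0.0604] rotvec [-3.000e-04  1.300e-03  1.171e+00]
```

>>> arm_command:
  xyz:
    - [0,0,0]
    - [0,0.01,0]
    - [0,0.02,0]
    - [0,0.035,0]
    - [-0.002,0.05,0]
    - [-0.003,0.065,-0.005]
    - [-0.005,0.08,-0.015]
    - [-0.0065,0.09,-0.03]
    - [-0.0065,0.0955,-0.045]
    - [-0.0065,0.0955,-0.06]
    - [-0.0065,0.0955,-0.08]
    - [-0.0065,0.0955,-0.1]
    - [-0.0065,0.0955,-0.1]
    - [-0.0065,0.0955,-0.1]
  rot:
    - [0,0,0.12]
    - [0,0,0.24]
    - [0,0,0.36]
    - [0,0,0.48]
    - [0,0,0.6]
    - [0,0,0.72]
    - [0,0,0.84]
    - [0,0,0.96]
    - [0,0,1.08]
    - [0,0,1.171]
    - [0,0,1.171]
    - [0,0,1.171]
    - [0,0,1.171]
    - [0,0,1.171]

```text
time: 26.9
ee_pos: [0.5221, 0.2279, 0.14]
eef_rot: [0.113, 0.994, 0.0, -0.0]
ft_force: [0.5, 0.3, 0.6]
width: 0.018
grip_force: 25.0
```

Run:
```python
from h import *
st();tool()
snap("wrist","w16")
for l in "load st1 nut1 code1".split(): sp(l,"wrist",n=3)
snap("scene","s16");snap("top","t16")
sp("nut1","scene",n=1)
b=[]
a=cv2.imread("pics/w16.png")[190:340,220:420];b.append(cv2.resize(a,(400,300)))
for c,n in(("scene","s16"),):
  u,v=map(int,px(c,[.523,.228,.07]));im=cv2.imread(f"pics/{n}.png")[v-38:v+37,u-50:u+50];b.append(cv2.resize(im,(400,300),interpolation=cv2.INTER_CUBIC))
cv2.imwrite("pics/c16.png",np.hstack(b))
```

```text
26.9 p [0.5221 0.2279 0.14  ] R [[-0.975, 0.224, -0.001], [0.224, 0.975, 0.0], [0.001, -0.0, -1.0]] w 0.018 g 25.000106571357303 F [0.5 0.3 0.6]
yaw 167.06208574335622 tilt [-0.00098639  0.0001215 ] j7 0.8236526118675216
wrist load spot 0.97 [0.5203 0.2253 0.0466]
wrist load spot 0.15 [ 4.039e-01  9.800e-02 -3.000e-04]
wrist st1 spot 0.61 [0.572  0.2766 0.0532]
wrist nut1 spot 0.96 [0.5243 0.2283 0.1135]
wrist code1 spot 0.95 [0.5209 0.2176 0.1237]
scene nut1 spot 0.61 [ 0.5594 -0.1394  0.0115]
```

View pics/c16.png

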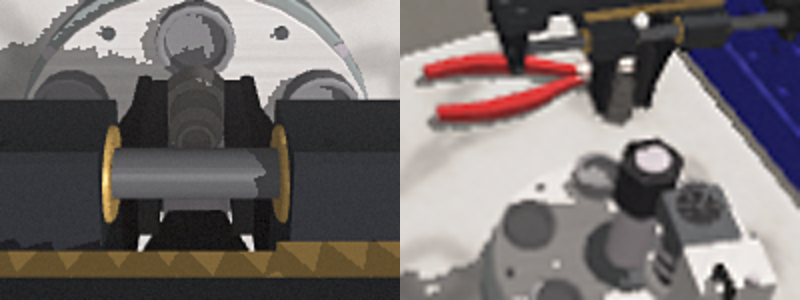

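The nest rim is centred at about (317,209) in the wrist image, with the nut laterally over it. I check by back-projection.

```bash
python3 -c "
from h import *
print(back('wrist',317.7,208.5,.056), back('wrist',317.7,211,.056), px('wrist',[.5221,.2279,.056]))"
```

```text
[0.52030171 0.22836196 0.056     ] [0.52252029 0.22785678 0.056     ] (np.float64(317.64068408068573), np.float64(210.54025486984847))
```

>>> arm_command:
  xyz:
    - [-0.0005,0,-0.02]
    - [-0.0005,0,-0.035]
    - [-0.0005,0,-0.045]
    - [-0.0005,0,-0.05]
    - [-0.0005,0,-0.054]
    - [-0.0005,0,-0.057]
    - [-0.0005,0,-0.06]
    - [-0.0005,0,-0.061]
    - [-0.0005,0,-0.061]
  rot:
    - [0,0,0]
    - [0,0,0]
    - [0,0,0]
    - [0,0,0]
    - [0,0,0]
    - [0,0,0]
    - [0,0,0]
    - [0,0,0]
    - [0,0,0]

```text
time: 28.05
ee_pos: [0.5222, 0.2282, 0.0795]
eef_rot: [0.113, 0.994, 0.001, 0.0]
ft_force: [-0.2, -1.1, -0.7]
width: 0.0178
grip_force: 25.0
```

Run:
```python
from h import *
st();tool()
snap("wrist","w17");sp("nut1","wrist",n=1)
```

```text
28.05 p [0.5222 0.2282 0.0795] R [[-0.975, 0.224, 0.001], [0.224, 0.975, 0.001], [-0.001, 0.001, -1.0]] w 0.0178 g 25.000064752292637 F [-0.2 -1.1 -0.7]
yaw 167.06503081751356 tilt [0.00093945 0.00104512] j7 0.81482039563605
wrist nut1 spot 0.96 [0.524  0.2281 0.0482]
```

Below the rim without contact. Last 2 mm, then release with a small opening and rise.

>>> arm_command:
  xyz:
    - [0,0,-0.001]
    - [0,0,-0.002]
    - [0,0,-0.002]
  rot:
    - [0,0,0]
    - [0,0,0]
    - [0,0,0]

```text
time: 28.4
ee_pos: [0.5223, 0.2282, 0.0776]
eef_rot: [0.113, 0.994, 0.001, 0.001]
ft_force: [0.1, -0.6, 2.0]
width: 0.0178
grip_force: 25.0
```

>>> arm_command:
  xyz:
    - [0,0,0]
    - [0,0,0]
    - [0,0,0]
    - [0,0,0]
    - [0,0,0.01]
    - [0,0,0.04]
    - [0,0,0.075]
    - [0,0,0.11]
    - [0,0,0.11]
  rot:
    - [0,0,0]
    - [0,0,0]
    - [0,0,0]
    - [0,0,0]
    - [0,0,0]
    - [0,0,0]
    - [0,0,0]
    - [0,0,0]
    - [0,0,0]
  grip: 0.42

```text
time: 29.15
ee_pos: [0.525, 0.2296, 0.1956]
eef_rot: [0.113, 0.994, 0.003, 0.005]
ft_force: [1.4, 0.9, 0.8]
width: 0.0368
grip_force: 0.0
```

Run:
```python
from h import *
st();tool()
snap("wrist","w18")
for l in("nut1","load"): sp(l,"wrist",n=1)
snap("scene","s18")
b=[]
a=cv2.imread("pics/w18.png")[150:300,220:420];b.append(cv2.resize(a,(400,300)))
for c,n in(("scene","s18"),):
  u,v=map(int,px(c,[.523,.228,.07]));im=cv2.imread(f"pics/{n}.png")[v-38:v+37,u-50:u+50];b.append(cv2.resize(im,(400,300),interpolation=cv2.INTER_CUBIC))
cv2.imwrite("pics/c18.png",np.hstack(b))
```

```text
29.15 p [0.525  0.2296 0.1956] R [[-0.975, 0.224, 0.01], [0.224, 0.975, 0.006], [-0.009, 0.008, -1.0]] w 0.0368 g 0.0 F [1.4 0.9 0.8]
yaw 167.05425253018348 tilt [0.01044014 0.00573616] j7 0.8285570402557574
wrist nut1 spot 0.64 [ 0.5388 -0.0554  0.0085]
wrist load spot 0.63 [0.5151 0.2257 0.0386]
```

View pics/c18.png

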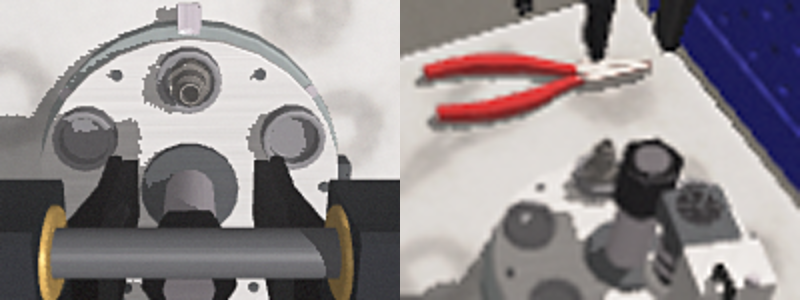

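The left crop shows nut 1 standing upright in the nest below the pointer (crop px 187,80). The views are used up, so I rely on measurements from here. Now the knob.

>>> arm_command:
  xyz:
    - [0.02,-0.005,0]
    - [0.04,-0.01,0]
    - [0.06,-0.0145,0]
    - [0.065,-0.015,0]
    - [0.065,-0.015,0]
    - [0.065,-0.015,0]
    - [0.065,-0.015,-0.015]
    - [0.065,-0.015,-0.03]
    - [0.065,-0.015,-0.039]
    - [0.065,-0.015,-0.043]
    - [0.065,-0.015,-0.043]
    - [0.065,-0.015,-0.043]
  rot:
    - [0,0,0.11]
    - [0,0,0.22]
    - [0,0,0.33]
    - [0,0,0.44]
    - [0,0,0.524]
    - [0,0,0.524]
    - [0,0,0.524]
    - [0,0,0.524]
    - [0,0,0.524]
    - [0,0,0.524]
    - [0,0,0.524]
    - [0,0,0.524]
  grip: 0.75

```text
time: 30.35
ee_pos: [0.5871, 0.2133, 0.1446]
eef_rot: [-0.148, 0.989, 0.001, 0.0]
ft_force: [0.8, 0.9, 0.4]
width: 0.0653
grip_force: 0.0
```

Run:
```python
from h import *
st();tool()
snap("wrist","w19");sp("knob","wrist",n=2);sp("knob","wrist","look_for",2)
snap("top");sp("nut1","top",n=4)
```

```text
30.35 p [0.5871 0.2133 0.1446] R [[-0.956, -0.293, 0.0], [-0.293, 0.956, 0.001], [-0.0, 0.001, -1.0]] w 0.0653 g 0.0 F [0.8 0.9 0.4]
yaw -162.94702341934217 tilt [0.00012203 0.00120239] j7 1.3994201733321365
wrist knob spot 0.73 [0.5863 0.2127 0.1294]
wrist knob spot 0.7 [ 0.5366 -0.0572  0.0235]
wrist knob look 0.95 [0.5781 0.191  0.0409]
top nut1 spot 0.47 [ 0.5594 -0.0918  0.0109]
top nut1 spot 0.45 [ 0.5567 -0.1326  0.009 ]
```

Knob confirmed at (0.586, 0.213). Closing on it.

>>> arm_command:
  xyz:
    - [0,0,0]
    - [0,0,0]
    - [0,0,0]
    - [0,0,0]
    - [0,0,0]
    - [0,0,0]
    - [0,0,0]
  rot:
    - [0,0,0]
    - [0,0,0]
    - [0,0,0]
    - [0,0,0]
    - [0,0,0]
    - [0,0,0]
    - [0,0,0]
  grip: 0
  squeeze: 30

```text
time: 31.18
ee_pos: [0.5873, 0.2126, 0.1444]
eef_rot: [-0.148, 0.989, 0.0, 0.0]
ft_force: [0.1, -1.5, 0.4]
width: 0.0355
grip_force: 30.0
```

```bash
python3 -c "
from h import *
st();tool();print(r.read_state()['torque'])"
```

```text
31.18 p [0.5873 0.2126 0.1444] R [[-0.956, -0.293, 0.0], [-0.293, 0.956, 0.001], [-0.0, 0.0, -1.0]] w 0.0355 g 29.997711163305212 F [ 0.1 -1.5  0.4]
yaw -162.93772148921676 tilt [0.0002827  0.00055889] j7 1.4002196088122496
[-0.31029737 -0.19429774  0.05614016]
```

Gripped on the flats (36 mm). Turn 60° clockwise.

>>> arm_command:
  xyz:
    - [0,0,0]
    - [0,0,0]
    - [0,0,0]
    - [0,0,0]
    - [0,0,0]
    - [0,0,0]
    - [0,0,0]
    - [0,0,0]
    - [0,0,0]
    - [0,0,0]
    - [0,0,0]
    - [0,0,0]
    - [0,0,0]
    - [0,0,0]
  rot:
    - [0,0,-0.08]
    - [0,0,-0.18]
    - [0,0,-0.28]
    - [0,0,-0.38]
    - [0,0,-0.48]
    - [0,0,-0.58]
    - [0,0,-0.68]
    - [0,0,-0.78]
    - [0,0,-0.87]
    - [0,0,-0.95]
    - [0,0,-1.01]
    - [0,0,-1.047]
    - [0,0,-1.047]
    - [0,0,-1.047]

```text
time: 32.35
ee_pos: [0.5874, 0.2131, 0.1444]
eef_rot: [0.365, 0.931, 0.001, 0.001]
ft_force: [3.3, -1.0, -2.5]
width: 0.0358
grip_force: 30.0
```

Run:
```python
from h import *
st();tool();print(r.read_state()['torque'])
snap("wrist","w20");sp("nut1","wrist",n=3)
snap("top");sp("nut1","top",n=4);sp("load","top")
```

```text
32.35 p [0.5874 0.2131 0.1444] R [[-0.733, 0.68, 0.002], [0.68, 0.733, 0.001], [-0.001, 0.002, -1.0]] w 0.0358 g 29.99787171944149 F [ 3.3 -1.  -2.5]
yaw 137.15903374931182 tilt [0.00166323 0.00051089] j7 0.40391647979625817
[-0.02957936 -0.74635731 -0.1738154 ]
wrist nut1 spot 0.68 [0.5718 0.278  0.0506]
wrist nut1 spot 0.56 [ 0.5419 -0.0543  0.0141]
top nut1 spot 0.59 [ 0.5478 -0.0471  0.008 ]
top nut1 spot 0.48 [ 0.5612 -0.0914  0.0072]
top nut1 spot 0.42 [ 0.558  -0.1318  0.0071]
```

Nut 1 has moved to st1 (0.572, 0.278). Release, rise, and go to nut 2.

>>> arm_command:
  xyz:
    - [0,0,0]
    - [0,0,0]
    - [0,0,0]
    - [0,0,0]
    - [0,0,0.02]
    - [0,0,0.05]
    - [0,0,0.07]
    - [-0.005,-0.03,0.07]
    - [-0.01,-0.06,0.07]
    - [-0.015,-0.09,0.07]
    - [-0.02,-0.12,0.07]
    - [-0.025,-0.155,0.07]
    - [-0.03,-0.19,0.06]
    - [-0.036,-0.225,0.04]
    - [-0.041,-0.25,0.02]
    - [-0.041,-0.264,0.006]
    - [-0.041,-0.264,0.006]
    - [-0.041,-0.264,0.006]
  rot:
    - [0,0,0]
    - [0,0,0]
    - [0,0,0]
    - [0,0,0]
    - [0,0,0]
    - [0,0,0]
    - [0,0,0]
    - [0,0,-0.1]
    - [0,0,-0.2]
    - [0,0,-0.3]
    - [0,0,-0.4]
    - [0,0,-0.5]
    - [0,0,-0.6]
    - [0,0,-0.65]
    - [0,0,-0.65]
    - [0,0,-0.65]
    - [0,0,-0.65]
    - [0,0,-0.65]
  grip: 0.6

```text
time: 34.1
ee_pos: [0.5457, -0.0511, 0.1501]
eef_rot: [0.644, 0.765, -0.0, 0.0]
ft_force: [0.2, 0.7, 0.6]
width: 0.0522
grip_force: 0.0
```

Run:
```python
from h import *
st();tool()
snap("wrist","w21")
for l in("nut1","code1","rack","load"): sp(l,"wrist",n=5)
snap("top");sp("nut1","top",n=5);sp("rack","top")
```

```text
34.1 p [ 0.5457 -0.0511  0.1501] R [[-0.17, 0.985, -0.0], [0.985, 0.17, -0.0], [-0.0, -0.0, -1.0]] w 0.0522 g 0.0 F [0.2 0.7 0.6]
yaw 99.78016947705736 tilt [-0.00011657 -0.00014946] j7 0.2276596986024347
wrist nut1 spot 0.89 [ 0.5447 -0.0516  0.0149]
wrist nut1 spot 0.83 [ 0.55   -0.0986  0.0068]
wrist nut1 spot 0.46 [ 0.5634 -0.1417  0.0093]
wrist code1 spot 0.93 [ 0.5347 -0.0551  0.0237]
wrist code1 spot 0.64 [ 0.5454 -0.0916  0.0248]
wrist code1 spot 0.51 [ 0.5523 -0.1394  0.0201]
wrist rack spot 0.95 [ 5.50e-01 -7.06e-02 -3.00e-04]
wrist rack spot 0.54 [0.6305 0.0721 0.0584]
top nut1 spot 0.41 [0.5663 0.2836 0.0488]
```

>>> arm_command:
  xyz:
    - [0,0,-0.03]
    - [0,0,-0.06]
    - [0,0,-0.08]
    - [0,0,-0.095]
    - [0,0,-0.105]
    - [0,0,-0.11]
    - [0,0,-0.11]
    - [0,0,-0.11]
  rot:
    - [0,0,0]
    - [0,0,0]
    - [0,0,0]
    - [0,0,0]
    - [0,0,0]
    - [0,0,0]
    - [0,0,0]
    - [0,0,0]
  grip: 0.5

```text
time: 35.17
ee_pos: [0.5466, -0.0508, 0.0411]
eef_rot: [0.644, 0.765, 0.001, 0.001]
ft_force: [0.1, 0.4, -0.5]
width: 0.0434
grip_force: 0.0
```

>>> arm_command:
  xyz:
    - [0,0,0]
    - [0,0,0]
    - [0,0,0]
    - [0,0,0]
    - [0,0,0]
    - [0,0,0]
    - [0,0,0]
  rot:
    - [0,0,0]
    - [0,0,0]
    - [0,0,0]
    - [0,0,0]
    - [0,0,0]
    - [0,0,0]
    - [0,0,0]
  grip: 0
  squeeze: 25

```text
time: 35.75
ee_pos: [0.5463, -0.0508, 0.0407]
eef_rot: [0.644, 0.765, 0.0, 0.001]
ft_force: [-0.5, -0.1, 4.7]
width: 0.0181
grip_force: 25.0
```

>>> arm_command:
  xyz:
    - [0,0,0.005]
    - [0,0,0.02]
    - [0,0,0.05]
    - [0,0,0.08]
    - [0,0,0.11]
    - [-0.003,0.03,0.13]
    - [-0.006,0.06,0.14]
    - [-0.01,0.09,0.14]
    - [-0.014,0.13,0.14]
    - [-0.018,0.17,0.14]
    - [-0.02,0.195,0.14]
    - [-0.02,0.2,0.14]
    - [-0.02,0.2,0.14]
  rot:
    - [0,0,0]
    - [0,0,0]
    - [0,0,0]
    - [0,0,0]
    - [0,0,0]
    - [0,0,0]
    - [0,0,0]
    - [0,0,0]
    - [0,0,0]
    - [0,0,0]
    - [0,0,0]
    - [0,0,0]
    - [0,0,0]

```text
time: 36.83
ee_pos: [0.5255, 0.1514, 0.1804]
eef_rot: [0.642, 0.766, 0.0, 0.0]
ft_force: [0.2, -0.5, -0.2]
width: 0.0178
grip_force: 25.0
```

Run:
```python
from h import *
st();tool()
snap("wrist","w22")
for l in("nut1","code1","load","st1","knob"): sp(l,"wrist",n=4)
dele([.5222,.2282,.14],167.06)
```

```text
36.83 p [0.5255 0.1514 0.1804] R [[-0.175, 0.985, 0.001], [0.985, 0.175, -0.0], [-0.0, 0.001, -1.0]] w 0.0178 g 24.999677856289964 F [ 0.2 -0.5 -0.2]
yaw 100.08021679709947 tilt [ 8.08996631e-04 -2.88204235e-06] j7 -0.17310484105944385
wrist nut1 spot 0.91 [0.524  0.1465 0.1545]
wrist nut1 spot 0.56 [0.5695 0.2762 0.0485]
wrist code1 spot 0.74 [0.5566 0.2715 0.0605]
wrist code1 spot 0.71 [0.5139 0.1438 0.1621]
wrist code1 spot 0.52 [ 0.5857  0.2032 -0.0039]
wrist load spot 0.63 [0.5197 0.223  0.0455]
wrist load spot 0.18 [0.638  0.2541 0.0451]
wrist st1 spot 0.97 [0.5726 0.2711 0.0461]
wrist st1 spot 0.96 [0.6487 0.1962 0.0482]
wrist st1 spot 0.76 [0.6349 0.255  0.0471]
wrist knob spot 0.66 [0.5864 0.2073 0.1281]
dxyz [-0.0042  0.0806 -0.0405] rotvec [-2.0000e-04  1.6000e-03  1.1752e+00]
```

>>> arm_command:
  xyz:
    - [0,0.01,0]
    - [0,0.02,0]
    - [0,0.03,0]
    - [0,0.04,0]
    - [-0.002,0.05,0]
    - [-0.003,0.06,-0.005]
    - [-0.005,0.07,-0.01]
    - [-0.005,0.077,-0.02]
    - [-0.005,0.08,-0.03]
    - [-0.005,0.08,-0.04]
    - [-0.005,0.08,-0.04]
    - [-0.005,0.08,-0.04]
    - [-0.005,0.08,-0.04]
  rot:
    - [0,0,0.12]
    - [0,0,0.24]
    - [0,0,0.36]
    - [0,0,0.48]
    - [0,0,0.6]
    - [0,0,0.72]
    - [0,0,0.84]
    - [0,0,0.96]
    - [0,0,1.08]
    - [0,0,1.175]
    - [0,0,1.175]
    - [0,0,1.175]
    - [0,0,1.175]

```text
time: 38.22
ee_pos: [0.5216, 0.2286, 0.1411]
eef_rot: [0.114, 0.993, 0.001, 0.001]
ft_force: [-0.2, -0.5, -0.3]
width: 0.0181
grip_force: 25.0
```

Run:
```python
from h import *
st();tool()
for i in range(2):
  snap("wrist","w23")
  for l in("nut1","load","code1","st1"): sp(l,"wrist",n=2)
```

```text
38.22 p [0.5216 0.2286 0.1411] R [[-0.974, 0.226, 0.001], [0.226, 0.974, 0.001], [-0.001, 0.001, -1.0]] w 0.0181 g 24.99946568731957 F [-0.2 -0.5 -0.3]
yaw 166.92637884280745 tilt [0.00142368 0.00105738] j7 0.8292049997916425
wrist nut1 spot 0.78 [0.5175 0.2257 0.1141]
wrist nut1 spot 0.42 [0.5732 0.2795 0.0488]
wrist load spot 0.86 [0.5211 0.2252 0.0451]
wrist code1 spot 0.74 [0.5186 0.2172 0.124 ]
wrist code1 spot 0.53 [0.5609 0.2745 0.0584]
wrist st1 spot 0.92 [0.5703 0.2758 0.0445]
wrist st1 spot 0.28 [0.5183 0.2271 0.1128]
wrist nut1 spot 0.83 [0.5186 0.2255 0.1096]
wrist nut1 spot 0.47 [0.5711 0.2784 0.0489]
wrist load spot 0.92 [0.5212 0.2256 0.0463]
wrist code1 spot 0.9 [0.5159 0.2184 0.1205]
wrist code1 spot 0.48 [0.5596 0.2759 0.0587]
wrist st1 spot 0.71 [0.573  0.2743 0.0481]
wrist st1 spot 0.58 [0.5702 0.278  0.047 ]
```

Run:
```python
from h import *
a=cv2.imread("pics/w16.png",0);b=cv2.imread("pics/w23.png",0)
t=a[224:262,304:332]
res=cv2.matchTemplate(b[212:274,296:340],t,cv2.TM_CCOEFF_NORMED);_,m,_,l=cv2.minMaxLoc(res);print(m,l[0]+296-304,l[1]+212-224)
p=np.array(r.read_state()["ee_pos"])
for d in(0,.005): print(px("wrist",p+[-.974*d,.226*d,-.01]))
```

```text
0.8068347573280334 0 -1
(np.float64(318.8131160457277), np.float64(252.08885747555738))
(np.float64(318.8722474156853), np.float64(244.56236751140366))
```

Template match puts the nut within 1 mm of nut 1's position in the grip. Lowering.

>>> arm_command:
  xyz:
    - [0.001,0,-0.02]
    - [0.001,0,-0.035]
    - [0.001,0,-0.045]
    - [0.001,0,-0.05]
    - [0.001,0,-0.054]
    - [0.001,0,-0.058]
    - [0.001,0,-0.061]
    - [0.001,0,-0.062]
    - [0.001,0,-0.0625]
    - [0.001,0,-0.0625]
  rot:
    - [0,0,0]
    - [0,0,0]
    - [0,0,0]
    - [0,0,0]
    - [0,0,0]
    - [0,0,0]
    - [0,0,0]
    - [0,0,0]
    - [0,0,0]
    - [0,0,0]

```text
time: 39.55
ee_pos: [0.5223, 0.2291, 0.0782]
eef_rot: [0.112, 0.994, 0.001, 0.0]
ft_force: [0.5, -0.2, -0.6]
width: 0.0179
grip_force: 25.0
```

```bash
python3 -c "
from h import *
st();tool()
snap('wrist','w24');sp('nut1','wrist');dele([.587,.213,.144],197.06)"
```

```text
39.55 p [0.5223 0.2291 0.0782] R [[-0.975, 0.222, 0.001], [0.222, 0.975, 0.001], [-0.001, 0.001, -1.0]] w 0.0179 g 25.00096121484603 F [ 0.5 -0.2 -0.6]
yaw 167.17509605547139 tilt [0.00107615 0.00102704] j7 0.8269579665648575
wrist nut1 spot 0.59 [0.5206 0.2269 0.0476]
dxyz [ 0.0647 -0.0162  0.0658] rotvec [-0.0013  0.0008  0.5216]
```

>>> arm_command:
  xyz:
    - [0,0,-0.0005]
    - [0,0,-0.0005]
    - [0,0,-0.0005]
    - [0,0,-0.0005]
    - [0,0,0]
    - [0,0,0.01]
    - [0,0,0.04]
    - [0,0,0.075]
    - [0,0,0.11]
    - [0.02,-0.006,0.11]
    - [0.04,-0.012,0.11]
    - [0.06,-0.015,0.11]
    - [0.065,-0.016,0.11]
    - [0.065,-0.016,0.11]
    - [0.065,-0.016,0.095]
    - [0.065,-0.016,0.08]
    - [0.065,-0.016,0.07]
    - [0.065,-0.016,0.066]
    - [0.065,-0.016,0.066]
    - [0.065,-0.016,0.066]
  rot:
    - [0,0,0]
    - [0,0,0]
    - [0,0,0]
    - [0,0,0]
    - [0,0,0]
    - [0,0,0]
    - [0,0,0]
    - [0,0,0]
    - [0,0,0]
    - [0,0,0.11]
    - [0,0,0.22]
    - [0,0,0.33]
    - [0,0,0.44]
    - [0,0,0.522]
    - [0,0,0.522]
    - [0,0,0.522]
    - [0,0,0.522]
    - [0,0,0.522]
    - [0,0,0.522]
    - [0,0,0.522]
  grip: 0.6

```text
time: 41.32
ee_pos: [0.5873, 0.2133, 0.1446]
eef_rot: [-0.149, 0.989, 0.001, 0.0]
ft_force: [0.1, -0.3, 0.6]
width: 0.052
grip_force: 0.0
```

Run:
```python
from h import *
st();tool()
snap("wrist","w25");sp("knob","wrist",n=1);sp("nut1","wrist",n=4);sp("code1","wrist",n=4)
```

```text
41.32 p [0.5873 0.2133 0.1446] R [[-0.956, -0.294, 0.001], [-0.294, 0.956, 0.001], [-0.001, 0.001, -1.0]] w 0.052 g 0.0 F [ 0.1 -0.3  0.6]
yaw -162.9096382728831 tilt [0.00056595 0.00135043] j7 1.4119694313147848
wrist knob spot 0.79 [0.5852 0.2131 0.128 ]
wrist nut1 spot 0.87 [ 0.5527 -0.0956  0.0081]
wrist nut1 spot 0.72 [0.5192 0.2266 0.0518]
wrist nut1 spot 0.65 [0.57   0.2792 0.0495]
wrist code1 spot 0.63 [0.5188 0.2158 0.0578]
```

Check seating by comparing with the same pose after nut 1.

```bash
cat >> h.py <<'E'
def same(na,nb,P,w=22,s=8):
    a=cv2.imread(f"pics/{na}.png",0);b=cv2.imread(f"pics/{nb}.png",0);u,v=map(int,px("wrist",P))
    t=a[max(v-w,0):v+w,u-w:u+w];o=max(v-w-s,0);_,m,_,l=cv2.minMaxLoc(cv2.matchTemplate(b[o:v+w+s,u-w-s:u+w+s],t,cv2.TM_CCOEFF_NORMED))
    print("at",u,v,"match",round(m,3),"shift",l[0]-s,l[1]-(max(v-w,0)-o))
E
python3 -c "
from h import *
same('w19','w25',[.522,.228,.065]); same('w19','w25',[.522,.228,.075],14)"
```

```text
at 360 143 match 0.91 shift 1 0
at 362 145 match 0.835 shift 1 0
```

>>> arm_command:
  xyz:
    - [0,0,0]
    - [0,0,0]
    - [0,0,0]
    - [0,0,0]
    - [0,0,0]
    - [0,0,0]
  rot:
    - [0,0,0]
    - [0,0,0]
    - [0,0,0]
    - [0,0,0]
    - [0,0,0]
    - [0,0,0]
  grip: 0
  squeeze: 30

```text
time: 42.02
ee_pos: [0.5873, 0.2126, 0.144]
eef_rot: [-0.148, 0.989, 0.0, 0.0]
ft_force: [-0.2, -2.4, 2.7]
width: 0.0357
grip_force: 30.0
```

Nut 2 is seated like nut 1, and the knob is gripped. Turn one click, release, rise, and go to nut 3.

>>> arm_command:
  xyz:
    - [0,0,0]
    - [0,0,0]
    - [0,0,0]
    - [0,0,0]
    - [0,0,0]
    - [0,0,0]
    - [0,0,0]
    - [0,0,0]
    - [0,0,0]
    - [0,0,0]
    - [0,0,0]
    - [0,0,0]
    - [0,0,0]
    - [0,0,0]
  rot:
    - [0,0,-0.08]
    - [0,0,-0.18]
    - [0,0,-0.28]
    - [0,0,-0.38]
    - [0,0,-0.48]
    - [0,0,-0.58]
    - [0,0,-0.68]
    - [0,0,-0.78]
    - [0,0,-0.87]
    - [0,0,-0.95]
    - [0,0,-1.01]
    - [0,0,-1.047]
    - [0,0,-1.047]
    - [0,0,-1.047]

```text
time: 43.18
ee_pos: [0.5874, 0.2131, 0.1441]
eef_rot: [0.365, 0.931, 0.001, 0.001]
ft_force: [1.8, 0.1, 1.5]
width: 0.0356
grip_force: 30.0
```

Run:
```python
from h import *
st();tool()
snap("wrist","w26");sp("nut1","wrist",n=4)
same("w20","w26",[.5677,.276,.07])
dele([.5535,-.0945,.15],99.9)
```

```text
43.18 p [0.5874 0.2131 0.1441] R [[-0.733, 0.68, 0.002], [0.68, 0.733, 0.001], [-0.001, 0.002, -1.0]] w 0.0356 g 30.011895663119503 F [1.8 0.1 1.5]
yaw 137.1577936836177 tilt [0.00184   0.0005299] j7 0.4158828811420577
wrist nut1 spot 0.76 [0.5662 0.2751 0.0466]
wrist nut1 spot 0.65 [0.635  0.2608 0.049 ]
at 361 144 match 0.909 shift 1 0
dxyz [-0.0339 -0.3076  0.006 ] rotvec [-0.      0.0018 -0.6502]
```

>>> arm_command:
  xyz:
    - [0,0,0]
    - [0,0,0]
    - [0,0,0]
    - [0,0,0.02]
    - [0,0,0.05]
    - [0,0,0.07]
    - [-0.004,-0.035,0.07]
    - [-0.008,-0.07,0.07]
    - [-0.012,-0.105,0.07]
    - [-0.016,-0.14,0.07]
    - [-0.02,-0.175,0.07]
    - [-0.024,-0.21,0.06]
    - [-0.028,-0.245,0.04]
    - [-0.032,-0.28,0.02]
    - [-0.034,-0.308,0.006]
    - [-0.034,-0.308,0.006]
    - [-0.034,-0.308,0.006]
    - [-0.034,-0.308,0.006]
  rot:
    - [0,0,0]
    - [0,0,0]
    - [0,0,0]
    - [0,0,0]
    - [0,0,0]
    - [0,0,0]
    - [0,0,-0.1]
    - [0,0,-0.2]
    - [0,0,-0.3]
    - [0,0,-0.4]
    - [0,0,-0.5]
    - [0,0,-0.6]
    - [0,0,-0.65]
    - [0,0,-0.65]
    - [0,0,-0.65]
    - [0,0,-0.65]
    - [0,0,-0.65]
    - [0,0,-0.65]
  grip: 0.6

```text
time: 44.78
ee_pos: [0.5533, -0.0938, 0.1501]
eef_rot: [0.643, 0.766, 0.001, 0.0]
ft_force: [0.9, 0.9, 0.5]
width: 0.0522
grip_force: 0.0
```

Run:
```python
from h import *
st();tool()
snap("wrist","w27")
for l in("nut1","code1","rack"): sp(l,"wrist",n=5)
same("w21","w27",np.array(r.read_state()["ee_pos"])*[1,1,0]+[0,0,.035],16,12)
```

```text
44.78 p [ 0.5533 -0.0938  0.1501] R [[-0.172, 0.985, 0.001], [0.985, 0.172, 0.0], [0.0, 0.001, -1.0]] w 0.0522 g 0.0 F [0.9 0.9 0.5]
yaw 99.90547755513782 tilt [0.00122051 0.00038716] j7 0.32664564887640984
wrist nut1 spot 0.83 [ 0.5634 -0.14    0.0113]
wrist nut1 spot 0.64 [ 0.5487 -0.0987  0.0078]
wrist code1 spot 0.9 [ 0.5527 -0.1384  0.0179]
wrist code1 spot 0.82 [ 0.5444 -0.0946  0.0229]
wrist rack spot 0.87 [ 5.498e-01 -7.110e-02 -2.000e-04]
at 318 199 match 0.915 shift 0 1
```

>>> arm_command:
  xyz:
    - [0,-0.001,-0.03]
    - [0,-0.001,-0.06]
    - [0,-0.001,-0.08]
    - [0,-0.001,-0.095]
    - [0,-0.001,-0.105]
    - [0,-0.001,-0.11]
    - [0,-0.001,-0.11]
    - [0,-0.001,-0.11]
  rot:
    - [0,0,0]
    - [0,0,0]
    - [0,0,0]
    - [0,0,0]
    - [0,0,0]
    - [0,0,0]
    - [0,0,0]
    - [0,0,0]
  grip: 0.5

```text
time: 45.65
ee_pos: [0.5537, -0.0957, 0.0407]
eef_rot: [0.644, 0.765, 0.001, 0.001]
ft_force: [-0.4, -0.6, 0.4]
width: 0.0438
grip_force: 0.0
```

>>> arm_command:
  xyz:
    - [0,0,0]
    - [0,0,0]
    - [0,0,0]
    - [0,0,0]
    - [0,0,0]
    - [0,0,0]
    - [0,0,0]
  rot:
    - [0,0,0]
    - [0,0,0]
    - [0,0,0]
    - [0,0,0]
    - [0,0,0]
    - [0,0,0]
    - [0,0,0]
  grip: 0
  squeeze: 25

```text
time: 46.23
ee_pos: [0.5534, -0.0958, 0.0402]
eef_rot: [0.644, 0.765, 0.0, 0.001]
ft_force: [0.3, 0.4, 2.9]
width: 0.0181
grip_force: 25.0
```

>>> arm_command:
  xyz:
    - [0,0,0.005]
    - [0,0,0.02]
    - [0,0,0.05]
    - [0,0,0.08]
    - [0,0,0.11]
    - [-0.004,0.03,0.13]
    - [-0.008,0.06,0.14]
    - [-0.012,0.1,0.14]
    - [-0.016,0.14,0.14]
    - [-0.02,0.18,0.14]
    - [-0.024,0.22,0.14]
    - [-0.028,0.25,0.14]
    - [-0.028,0.25,0.14]
    - [-0.028,0.25,0.14]
  rot:
    - [0,0,0]
    - [0,0,0]
    - [0,0,0]
    - [0,0,0]
    - [0,0,0]
    - [0,0,0]
    - [0,0,0]
    - [0,0,0]
    - [0,0,0]
    - [0,0,0]
    - [0,0,0]
    - [0,0,0]
    - [0,0,0]
    - [0,0,0]

```text
time: 47.4
ee_pos: [0.5244, 0.1559, 0.1799]
eef_rot: [0.642, 0.766, 0.0, 0.0]
ft_force: [0.8, -0.5, -0.6]
width: 0.018
grip_force: 25.0
```

Run:
```python
from h import *
st();tool()
snap("wrist","w28")
for l in("nut1",): sp(l,"wrist",n=4)
dele([.5222,.2285,.14],167.06)
```

```text
47.4 p [0.5244 0.1559 0.1799] R [[-0.175, 0.985, 0.001], [0.985, 0.175, -0.0], [-0.0, 0.001, -1.0]] w 0.018 g 24.986949890688166 F [ 0.8 -0.5 -0.6]
yaw 100.07499865911747 tilt [ 0.00063193 -0.00037017] j7 -0.17527671641904108
wrist nut1 spot 0.71 [0.5676 0.2721 0.048 ]
wrist nut1 spot 0.57 [0.5204 0.1518 0.1479]
wrist nut1 spot 0.56 [0.6358 0.2592 0.0479]
wrist nut1 spot 0.4 [ 0.4018  0.0919 -0.0007]
dxyz [-0.0031  0.0756 -0.0399] rotvec [3.000e-04 1.600e-03 1.174e+00]
```

>>> arm_command:
  xyz:
    - [0,0.01,0]
    - [0,0.02,0]
    - [0,0.03,0]
    - [0,0.04,0]
    - [-0.001,0.05,0]
    - [-0.002,0.06,-0.005]
    - [-0.003,0.068,-0.01]
    - [-0.003,0.0725,-0.02]
    - [-0.003,0.0725,-0.03]
    - [-0.003,0.0725,-0.04]
    - [-0.003,0.0725,-0.04]
    - [-0.003,0.0725,-0.04]
    - [-0.003,0.0725,-0.04]
  rot:
    - [0,0,0.12]
    - [0,0,0.24]
    - [0,0,0.36]
    - [0,0,0.48]
    - [0,0,0.6]
    - [0,0,0.72]
    - [0,0,0.84]
    - [0,0,0.96]
    - [0,0,1.08]
    - [0,0,1.175]
    - [0,0,1.175]
    - [0,0,1.175]
    - [0,0,1.175]

```text
time: 48.58
ee_pos: [0.5227, 0.2257, 0.1406]
eef_rot: [0.114, 0.993, 0.001, 0.001]
ft_force: [-0.3, -0.1, -0.6]
width: 0.0179
grip_force: 25.0
```

Run:
```python
from h import *
st();tool()
snap("wrist","w29")
for l in("nut1","load","code1"): sp(l,"wrist",n=2)
p=np.array(r.read_state()["ee_pos"])
for a in("w16","w23"): same(a,"w29",p+[0,0,-.008],14,10)
```

```text
48.58 p [0.5227 0.2257 0.1406] R [[-0.974, 0.227, 0.001], [0.227, 0.974, 0.001], [-0.001, 0.001, -1.0]] w 0.0179 g 24.987201268479815 F [-0.3 -0.1 -0.6]
yaw 166.89066171265497 tilt [0.00137612 0.00094005] j7 0.8437197607152355
wrist nut1 spot 0.94 [0.521  0.2192 0.1068]
wrist nut1 spot 0.67 [0.5663 0.2768 0.0478]
wrist load spot 0.77 [0.5226 0.2277 0.0458]
wrist code1 spot 0.58 [0.5174 0.2195 0.121 ]
wrist code1 spot 0.5 [0.5555 0.2748 0.0591]
at 318 253 match 0.575 shift 0 -3
at 318 253 match 0.54 shift 0 -3
```

>>> arm_command:
  xyz:
    - [0.001,0.0024,-0.015]
    - [0.001,0.0024,-0.03]
    - [0.001,0.0024,-0.043]
    - [0.001,0.0024,-0.05]
    - [0.001,0.0024,-0.054]
    - [0.001,0.0024,-0.058]
    - [0.001,0.0024,-0.061]
    - [0.001,0.0024,-0.0625]
    - [0.001,0.0024,-0.063]
    - [0.001,0.0024,-0.063]
  rot:
    - [0,0,0]
    - [0,0,0]
    - [0,0,0]
    - [0,0,0]
    - [0,0,0]
    - [0,0,0]
    - [0,0,0]
    - [0,0,0]
    - [0,0,0]
    - [0,0,0]

```text
time: 49.62
ee_pos: [0.5233, 0.2292, 0.0773]
eef_rot: [0.112, 0.994, 0.001, 0.001]
ft_force: [0.3, -0.5, 0.1]
width: 0.0181
grip_force: 25.0
```

```bash
python3 -c "
from h import *
st();tool()
snap('wrist','w30');sp('nut1','wrist');dele([.587,.213,.144],197.06)
same('w24','w30',np.array(r.read_state()['ee_pos'])+[0,0,-.008],14,10)"
```

```text
49.62 p [0.5233 0.2292 0.0773] R [[-0.975, 0.222, 0.001], [0.222, 0.975, 0.001], [-0.001, 0.001, -1.0]] w 0.0181 g 24.987236591992676 F [ 0.3 -0.5  0.1]
yaw 167.1758830820155 tilt [0.001272   0.00123483] j7 0.8398673169159743
wrist nut1 spot 0.96 [0.5193 0.2259 0.0442]
dxyz [ 0.0637 -0.0161  0.0667] rotvec [-0.0015  0.0009  0.5216]
at 318 253 match 0.485 shift 0 0
```

No contact force, and nut 3 is at floor height. Release and go to the knob.

>>> arm_command:
  xyz:
    - [0,0,-0.0005]
    - [0,0,-0.0005]
    - [0,0,-0.0005]
    - [0,0,-0.0005]
    - [0,0,0]
    - [0,0,0.01]
    - [0,0,0.04]
    - [0,0,0.075]
    - [0,0,0.11]
    - [0.02,-0.006,0.11]
    - [0.04,-0.012,0.11]
    - [0.06,-0.015,0.11]
    - [0.064,-0.016,0.11]
    - [0.064,-0.016,0.11]
    - [0.064,-0.016,0.095]
    - [0.064,-0.016,0.08]
    - [0.064,-0.016,0.07]
    - [0.064,-0.016,0.067]
    - [0.064,-0.016,0.067]
    - [0.064,-0.016,0.067]
  rot:
    - [0,0,0]
    - [0,0,0]
    - [0,0,0]
    - [0,0,0]
    - [0,0,0]
    - [0,0,0]
    - [0,0,0]
    - [0,0,0]
    - [0,0,0]
    - [0,0,0.11]
    - [0,0,0.22]
    - [0,0,0.33]
    - [0,0,0.44]
    - [0,0,0.522]
    - [0,0,0.522]
    - [0,0,0.522]
    - [0,0,0.522]
    - [0,0,0.522]
    - [0,0,0.522]
    - [0,0,0.522]
  grip: 0.6

```text
time: 51.38
ee_pos: [0.5873, 0.2132, 0.1447]
eef_rot: [-0.149, 0.989, 0.001, 0.001]
ft_force: [-0.2, -0.0, 0.5]
width: 0.0518
grip_force: 0.0
```

Run:
```python
from h import *
st();tool()
snap("wrist","w31");sp("knob","wrist",n=1);sp("nut1","wrist",n=4)
same('w19','w31',[.522,.228,.065]);same('w25','w31',[.522,.228,.065])
```

```text
51.38 p [0.5873 0.2132 0.1447] R [[-0.956, -0.294, 0.001], [-0.294, 0.956, 0.001], [-0.001, 0.001, -1.0]] w 0.0518 g 0.0 F [-0.2 -0.   0.5]
yaw -162.91070028180465 tilt [0.00079772 0.00143772] j7 1.4234856593792913
wrist knob spot 0.7 [0.5853 0.213  0.1278]
wrist nut1 spot 0.82 [0.5215 0.226  0.0448]
wrist nut1 spot 0.81 [0.566  0.2726 0.0504]
wrist nut1 spot 0.63 [0.635  0.2611 0.0492]
at 360 143 match 0.889 shift 1 0
at 360 143 match 0.898 shift 0 0
```

>>> arm_command:
  xyz:
    - [0,0,0]
    - [0,0,0]
    - [0,0,0]
    - [0,0,0]
    - [0,0,0]
    - [0,0,0]
  rot:
    - [0,0,0]
    - [0,0,0]
    - [0,0,0]
    - [0,0,0]
    - [0,0,0]
    - [0,0,0]
  grip: 0
  squeeze: 30

```text
time: 52.03
ee_pos: [0.5873, 0.2126, 0.1441]
eef_rot: [-0.148, 0.989, 0.0, 0.0]
ft_force: [0.2, -2.1, 2.2]
width: 0.0356
grip_force: 30.0
```

>>> arm_command:
  xyz:
    - [0,0,0]
    - [0,0,0]
    - [0,0,0]
    - [0,0,0]
    - [0,0,0]
    - [0,0,0]
    - [0,0,0]
    - [0,0,0]
    - [0,0,0]
    - [0,0,0]
    - [0,0,0]
    - [0,0,0]
    - [0,0,0]
    - [0,0,0]
  rot:
    - [0,0,-0.08]
    - [0,0,-0.18]
    - [0,0,-0.28]
    - [0,0,-0.38]
    - [0,0,-0.48]
    - [0,0,-0.58]
    - [0,0,-0.68]
    - [0,0,-0.78]
    - [0,0,-0.87]
    - [0,0,-0.95]
    - [0,0,-1.01]
    - [0,0,-1.047]
    - [0,0,-1.047]
    - [0,0,-1.047]

```text
time: 53.2
ee_pos: [0.5874, 0.2131, 0.1441]
eef_rot: [0.365, 0.931, 0.001, 0.001]
ft_force: [2.7, -0.8, 1.4]
width: 0.0354
grip_force: 30.0
```

>>> arm_command:
  xyz:
    - [0,0,0]
    - [0,0,0]
    - [0,0,0]
    - [0,0,0.02]
    - [0,0,0.05]
    - [0,0,0.07]
    - [-0.003,-0.035,0.07]
    - [-0.006,-0.07,0.07]
    - [-0.009,-0.105,0.07]
    - [-0.012,-0.14,0.07]
    - [-0.015,-0.175,0.07]
    - [-0.018,-0.21,0.07]
    - [-0.021,-0.245,0.06]
    - [-0.024,-0.28,0.04]
    - [-0.026,-0.315,0.02]
    - [-0.0265,-0.351,0.006]
    - [-0.0265,-0.351,0.006]
    - [-0.0265,-0.351,0.006]
    - [-0.0265,-0.351,0.006]
  rot:
    - [0,0,0]
    - [0,0,0]
    - [0,0,0]
    - [0,0,0]
    - [0,0,0]
    - [0,0,0]
    - [0,0,-0.1]
    - [0,0,-0.2]
    - [0,0,-0.3]
    - [0,0,-0.4]
    - [0,0,-0.5]
    - [0,0,-0.6]
    - [0,0,-0.65]
    - [0,0,-0.65]
    - [0,0,-0.65]
    - [0,0,-0.65]
    - [0,0,-0.65]
    - [0,0,-0.65]
    - [0,0,-0.65]
  grip: 0.6

```text
time: 54.78
ee_pos: [0.5608, -0.1372, 0.15]
eef_rot: [0.644, 0.765, 0.0, 0.0]
ft_force: [-0.1, 0.6, 0.4]
width: 0.0524
grip_force: 0.0
```

Run:
```python
from h import *
st();tool()
snap("wrist","w32")
for l in("nut1","code1","rack"): sp(l,"wrist",n=5)
p=np.array(r.read_state()["ee_pos"])*[1,1,0]+[0,0,.035]
same("w21","w32",p,16,12);same("w27","w32",p,16,12)
snap("top");sp("nut1","top",n=4);snap("scene");sp("nut1","scene",n=4)
```

```text
54.78 p [ 0.5608 -0.1372  0.15  ] R [[-0.172, 0.985, 0.001], [0.985, 0.172, 0.0], [0.0, 0.001, -1.0]] w 0.0524 g 0.0 F [-0.1  0.6  0.4]
yaw 99.88362029065505 tilt [0.00105375 0.00031898] j7 0.4236543514464864
wrist nut1 spot 0.84 [ 0.5609 -0.1405  0.0094]
wrist code1 spot 0.83 [ 0.5518 -0.1416  0.0223]
wrist rack spot 0.97 [ 5.474e-01 -7.430e-02 -2.000e-04]
at 318 199 match 0.873 shift -1 1
at 318 199 match 0.879 shift 0 0
top nut1 spot 0.52 [0.6373 0.2637 0.0494]
top nut1 spot 0.36 [0.5718 0.2781 0.0459]
scene nut1 spot 0.6 [ 0.5638 -0.1402  0.0091]
scene nut1 spot 0.46 [0.6515 0.1978 0.0481]
scene nut1 spot 0.42 [0.5694 0.2789 0.0466]
```

>>> arm_command:
  xyz:
    - [0,-0.0005,-0.03]
    - [0,-0.0005,-0.06]
    - [0,-0.0005,-0.08]
    - [0,-0.0005,-0.095]
    - [0,-0.0005,-0.105]
    - [0,-0.0005,-0.11]
    - [0,-0.0005,-0.11]
    - [0,-0.0005,-0.11]
  rot:
    - [0,0,0]
    - [0,0,0]
    - [0,0,0]
    - [0,0,0]
    - [0,0,0]
    - [0,0,0]
    - [0,0,0]
    - [0,0,0]
  grip: 0.5

```text
time: 55.85
ee_pos: [0.5611, -0.1385, 0.0406]
eef_rot: [0.644, 0.765, 0.0, 0.001]
ft_force: [0.5, -0.0, 0.2]
width: 0.0437
grip_force: 0.0
```

>>> arm_command:
  xyz:
    - [0,0,0]
    - [0,0,0]
    - [0,0,0]
    - [0,0,0]
    - [0,0,0]
    - [0,0,0]
    - [0,0,0]
  rot:
    - [0,0,0]
    - [0,0,0]
    - [0,0,0]
    - [0,0,0]
    - [0,0,0]
    - [0,0,0]
    - [0,0,0]
  grip: 0
  squeeze: 25

```text
time: 56.43
ee_pos: [0.5608, -0.1385, 0.0402]
eef_rot: [0.644, 0.765, 0.0, 0.001]
ft_force: [-0.0, 1.3, 3.0]
width: 0.0179
grip_force: 25.0
```

>>> arm_command:
  xyz:
    - [0,0,0.005]
    - [0,0,0.02]
    - [0,0,0.05]
    - [0,0,0.08]
    - [0,0,0.11]
    - [-0.004,0.03,0.13]
    - [-0.008,0.06,0.14]
    - [-0.012,0.1,0.14]
    - [-0.016,0.14,0.14]
    - [-0.02,0.18,0.14]
    - [-0.024,0.22,0.14]
    - [-0.03,0.26,0.14]
    - [-0.036,0.294,0.14]
    - [-0.036,0.294,0.14]
    - [-0.036,0.294,0.14]
  rot:
    - [0,0,0]
    - [0,0,0]
    - [0,0,0]
    - [0,0,0]
    - [0,0,0]
    - [0,0,0]
    - [0,0,0]
    - [0,0,0]
    - [0,0,0]
    - [0,0,0]
    - [0,0,0]
    - [0,0,0]
    - [0,0,0]
    - [0,0,0]
    - [0,0,0]

```text
time: 57.68
ee_pos: [0.5238, 0.1577, 0.1799]
eef_rot: [0.642, 0.767, 0.0, 0.0]
ft_force: [-0.2, -1.5, -0.7]
width: 0.0179
grip_force: 25.0
```

Run:
```python
from h import *
st();tool()
snap("wrist","w33")
for l in("nut1",): sp(l,"wrist",n=4)
dele([.5224,.2285,.14],167.06)
```

```text
57.68 p [0.5238 0.1577 0.1799] R [[-0.175, 0.984, 0.001], [0.984, 0.175, -0.0], [-0.0, 0.001, -1.0]] w 0.0179 g 24.999584620672977 F [-0.2 -1.5 -0.7]
yaw 100.10627246326717 tilt [ 0.00071911 -0.00019306] j7 -0.17068600827399463
wrist nut1 spot 0.86 [0.5255 0.1507 0.1476]
wrist nut1 spot 0.72 [0.5685 0.2718 0.0443]
wrist nut1 spot 0.68 [0.6336 0.2533 0.049 ]
wrist nut1 spot 0.66 [0.6547 0.1914 0.0455]
dxyz [-0.0024  0.0741 -0.04  ] rotvec [2.0000e-04 1.7000e-03 1.1739e+00]
```

>>> arm_command:
  xyz:
    - [0,0.01,0]
    - [0,0.02,0]
    - [0,0.03,0]
    - [0,0.04,0]
    - [-0.001,0.05,0]
    - [-0.002,0.06,-0.005]
    - [-0.0025,0.068,-0.01]
    - [-0.0025,0.0735,-0.02]
    - [-0.0025,0.0735,-0.03]
    - [-0.0025,0.0735,-0.04]
    - [-0.0025,0.0735,-0.04]
    - [-0.0025,0.0735,-0.04]
    - [-0.0025,0.0735,-0.04]
  rot:
    - [0,0,0.12]
    - [0,0,0.24]
    - [0,0,0.36]
    - [0,0,0.48]
    - [0,0,0.6]
    - [0,0,0.72]
    - [0,0,0.84]
    - [0,0,0.96]
    - [0,0,1.08]
    - [0,0,1.174]
    - [0,0,1.174]
    - [0,0,1.174]
    - [0,0,1.174]

```text
time: 58.87
ee_pos: [0.5228, 0.2281, 0.1406]
eef_rot: [0.115, 0.993, 0.001, 0.001]
ft_force: [0.1, 0.6, -0.5]
width: 0.018
grip_force: 25.0
```

Run:
```python
from h import *
st();tool()
snap("wrist","w34")
for l in("nut1","load","code1"): sp(l,"wrist",n=2)
p=np.array(r.read_state()["ee_pos"])
for a in("w16","w23","w29"): same(a,"w34",p+[0,0,-.008],14,10)
```

```text
58.87 p [0.5228 0.2281 0.1406] R [[-0.974, 0.228, 0.001], [0.228, 0.974, 0.001], [-0.001, 0.001, -1.0]] w 0.018 g 24.99966586881783 F [ 0.1  0.6 -0.5]
yaw 166.83298966654846 tilt [0.00147572 0.00096376] j7 0.8489648290318584
wrist nut1 spot 0.84 [0.5238 0.2247 0.1104]
wrist nut1 spot 0.46 [0.5674 0.2751 0.0443]
wrist load spot 0.84 [0.5183 0.2272 0.0471]
wrist code1 spot 0.79 [0.5189 0.2172 0.123 ]
wrist code1 spot 0.55 [0.5568 0.2753 0.059 ]
at 318 253 match 0.721 shift 0 -1
at 318 253 match 0.847 shift 0 0
at 318 253 match 0.551 shift 0 2
```

>>> arm_command:
  xyz:
    - [0,0,-0.015]
    - [0,0,-0.03]
    - [0,0,-0.043]
    - [0,0,-0.05]
    - [0,0,-0.054]
    - [0,0,-0.058]
    - [0,0,-0.061]
    - [0,0,-0.0625]
    - [0,0,-0.063]
    - [0,0,-0.063]
  rot:
    - [0,0,0]
    - [0,0,0]
    - [0,0,0]
    - [0,0,0]
    - [0,0,0]
    - [0,0,0]
    - [0,0,0]
    - [0,0,0]
    - [0,0,0]
    - [0,0,0]

```text
time: 59.9
ee_pos: [0.5223, 0.2292, 0.0773]
eef_rot: [0.112, 0.994, 0.001, 0.001]
ft_force: [0.5, -0.1, -1.6]
width: 0.0181
grip_force: 25.0
```

```bash
python3 -c "
from h import *
st();tool()
snap('wrist','w35');sp('nut1','wrist');dele([.587,.213,.144],197.06)
same('w24','w35',np.array(r.read_state()['ee_pos'])+[0,0,-.008],14,10)"
```

```text
59.9 p [0.5223 0.2292 0.0773] R [[-0.975, 0.223, 0.001], [0.223, 0.975, 0.001], [-0.001, 0.001, -1.0]] w 0.0181 g 24.999707452225266 F [ 0.5 -0.1 -1.6]
yaw 167.12032958252422 tilt [0.00121361 0.00121234] j7 0.8510256695403338
wrist nut1 spot 0.76 [0.5185 0.2241 0.046 ]
dxyz [ 0.0647 -0.0161  0.0668] rotvec [-0.0015  0.0009  0.5226]
at 318 253 match 0.77 shift 0 0
```

>>> arm_command:
  xyz:
    - [0,0,-0.0005]
    - [0,0,-0.0005]
    - [0,0,-0.0005]
    - [0,0,-0.0005]
    - [0,0,0]
    - [0,0,0.01]
    - [0,0,0.04]
    - [0,0,0.075]
    - [0,0,0.11]
    - [0.02,-0.006,0.11]
    - [0.04,-0.012,0.11]
    - [0.06,-0.015,0.11]
    - [0.065,-0.016,0.11]
    - [0.065,-0.016,0.11]
    - [0.065,-0.016,0.095]
    - [0.065,-0.016,0.08]
    - [0.065,-0.016,0.07]
    - [0.065,-0.016,0.067]
    - [0.065,-0.016,0.067]
    - [0.065,-0.016,0.067]
  rot:
    - [0,0,0]
    - [0,0,0]
    - [0,0,0]
    - [0,0,0]
    - [0,0,0]
    - [0,0,0]
    - [0,0,0]
    - [0,0,0]
    - [0,0,0]
    - [0,0,0.11]
    - [0,0,0.22]
    - [0,0,0.33]
    - [0,0,0.44]
    - [0,0,0.523]
    - [0,0,0.523]
    - [0,0,0.523]
    - [0,0,0.523]
    - [0,0,0.523]
    - [0,0,0.523]
    - [0,0,0.523]
  grip: 0.6

```text
time: 61.67
ee_pos: [0.5874, 0.2132, 0.1447]
eef_rot: [-0.149, 0.989, 0.001, 0.001]
ft_force: [-0.7, -0.1, 0.1]
width: 0.0523
grip_force: 0.0
```

Run:
```python
from h import *
st();tool()
snap("wrist","w36");sp("knob","wrist",n=1);sp("nut1","wrist",n=4)
for a in("w19","w25","w31"): same(a,'w36',[.522,.228,.065])
```

```text
61.67 p [0.5874 0.2132 0.1447] R [[-0.956, -0.294, 0.001], [-0.294, 0.956, 0.001], [-0.001, 0.001, -1.0]] w 0.0523 g 0.0 F [-0.7 -0.1  0.1]
yaw -162.9123602163824 tilt [0.00079991 0.00143207] j7 1.4359938719080412
wrist knob spot 0.59 [0.5866 0.215  0.1283]
wrist nut1 spot 0.72 [0.5642 0.272  0.047 ]
wrist nut1 spot 0.62 [0.5231 0.2268 0.0493]
wrist nut1 spot 0.58 [0.6335 0.2582 0.0488]
wrist nut1 spot 0.44 [0.6525 0.1983 0.0481]
at 360 143 match 0.892 shift 1 0
at 360 143 match 0.936 shift 0 0
at 360 143 match 0.937 shift 0 0
```

>>> arm_command:
  xyz:
    - [0,0,0]
    - [0,0,0]
    - [0,0,0]
    - [0,0,0]
    - [0,0,0]
    - [0,0,0]
  rot:
    - [0,0,0]
    - [0,0,0]
    - [0,0,0]
    - [0,0,0]
    - [0,0,0]
    - [0,0,0]
  grip: 0
  squeeze: 30

```text
time: 62.32
ee_pos: [0.5873, 0.2126, 0.1441]
eef_rot: [-0.148, 0.989, 0.0, 0.0]
ft_force: [0.4, -3.0, 2.7]
width: 0.0357
grip_force: 30.0
```

>>> arm_command:
  xyz:
    - [0,0,0]
    - [0,0,0]
    - [0,0,0]
    - [0,0,0]
    - [0,0,0]
    - [0,0,0]
    - [0,0,0]
    - [0,0,0]
    - [0,0,0]
    - [0,0,0]
    - [0,0,0]
    - [0,0,0]
    - [0,0,0]
    - [0,0,0]
  rot:
    - [0,0,-0.08]
    - [0,0,-0.18]
    - [0,0,-0.28]
    - [0,0,-0.38]
    - [0,0,-0.48]
    - [0,0,-0.58]
    - [0,0,-0.68]
    - [0,0,-0.78]
    - [0,0,-0.87]
    - [0,0,-0.95]
    - [0,0,-1.01]
    - [0,0,-1.047]
    - [0,0,-1.047]
    - [0,0,-1.047]

```text
time: 63.48
ee_pos: [0.5874, 0.2131, 0.1441]
eef_rot: [0.365, 0.931, 0.001, 0.001]
ft_force: [2.4, -0.6, 0.7]
width: 0.0357
grip_force: 30.0
```

>>> arm_command:
  xyz:
    - [0,0,0]
    - [0,0,0]
    - [0,0,0]
    - [0,0,0.02]
    - [0,0,0.05]
    - [0,0,0.08]
    - [0,0,0.11]
    - [0,-0.035,0.12]
    - [-0.005,-0.07,0.12]
    - [-0.015,-0.105,0.12]
    - [-0.025,-0.14,0.12]
    - [-0.035,-0.175,0.12]
    - [-0.045,-0.2,0.12]
    - [-0.045,-0.2,0.12]
  rot:
    - [0,0,0]
    - [0,0,0]
    - [0,0,0]
    - [0,0,0]
    - [0,0,0]
    - [0,0,0]
    - [0,0,-0.1]
    - [0,0,-0.2]
    - [0,0,-0.3]
    - [0,0,-0.4]
    - [0,0,-0.5]
    - [0,0,-0.6]
    - [0,0,-0.65]
    - [0,0,-0.65]
  grip: 0.8

```text
time: 64.65
ee_pos: [0.5407, 0.0066, 0.2644]
eef_rot: [0.648, 0.762, -0.0, 0.001]
ft_force: [0.7, 0.4, 0.7]
width: 0.0695
grip_force: 0.0
```

Run:
```python
from h import *
st();tool()
snap("wrist","w37")
for l in("nut1","plate","knob"): sp(l,"wrist",n=5)
snap("top","t37")
for l in("nut1","scanner","rack","plate"): sp(l,"top",n=4 if l=="nut1" else 1)
snap("scene");sp("nut1","scene",n=5);sp("plate","scene",n=1)
dele([.425,-.2455,.25],-17.4)
```

```text
64.65 p [0.5407 0.0066 0.2644] R [[-0.161, 0.987, 0.001], [0.987, 0.161, -0.002], [-0.002, 0.001, -1.0]] w 0.0695 g 0.0 F [0.7 0.4 0.7]
yaw 99.24172233095628 tilt [ 0.00129095 -0.00158017] j7 0.0992944039119331
wrist nut1 spot 0.83 [0.6494 0.2017 0.0474]
wrist nut1 spot 0.72 [ 0.5504 -0.0673 -0.0021]
wrist nut1 spot 0.55 [0.6084 0.1554 0.0483]
wrist plate spot 0.98 [0.6302 0.078  0.0565]
wrist plate spot 0.34 [ 0.5497 -0.0653 -0.001 ]
wrist knob spot 0.43 [ 0.4727 -0.2585  0.0188]
top nut1 spot 0.44 [0.6087 0.1539 0.047 ]
top nut1 spot 0.4 [0.5649 0.2824 0.0433]
top nut1 spot 0.38 [0.6421 0.2634 0.048 ]
top scanner spot 0.67 [ 0.4396 -0.2491  0.0082]
top rack spot 0.74 [ 0.5456 -0.067  -0.0036]
top plate spot 0.6 [0.6336 0.0796 0.0597]
scene nut1 spot 0.61 [0.5693 0.2759 0.0463]
scene nut1 spot 0.59 [0.6513 0.1937 0.0429]
scene nut1 spot 0.41 [0.6075 0.1498 0.045 ]
scene nut1 spot 0.35 [0.6543 0.1985 0.0482]
scene plate spot 0.74 [0.5877 0.2106 0.1241]
dxyz [-0.1171 -0.2589 -0.0138] rotvec [ 1.2000e-03  1.0000e-04 -2.0471e+00]
```

Nuts now stand in st1 to st4. Back to the scanner.

>>> arm_command:
  xyz:
    - [-0.006,-0.015,0]
    - [-0.012,-0.03,0]
    - [-0.02,-0.045,0]
    - [-0.028,-0.06,0]
    - [-0.036,-0.075,0]
    - [-0.044,-0.09,0]
    - [-0.052,-0.105,0]
    - [-0.06,-0.12,0]
    - [-0.067,-0.135,0]
    - [-0.074,-0.15,0]
    - [-0.081,-0.165,0]
    - [-0.088,-0.18,0]
    - [-0.095,-0.195,0]
    - [-0.102,-0.21,0]
    - [-0.108,-0.225,0]
    - [-0.114,-0.24,-0.005]
    - [-0.117,-0.255,-0.01]
    - [-0.117,-0.259,-0.014]
    - [-0.117,-0.259,-0.014]
    - [-0.117,-0.259,-0.014]
  rot:
    - [0,0,-0.12]
    - [0,0,-0.24]
    - [0,0,-0.36]
    - [0,0,-0.48]
    - [0,0,-0.6]
    - [0,0,-0.72]
    - [0,0,-0.84]
    - [0,0,-0.96]
    - [0,0,-1.08]
    - [0,0,-1.2]
    - [0,0,-1.32]
    - [0,0,-1.44]
    - [0,0,-1.56]
    - [0,0,-1.68]
    - [0,0,-1.8]
    - [0,0,-1.92]
    - [0,0,-2.03]
    - [0.001,0,-2.047]
    - [0.001,0,-2.047]
    - [0.001,0,-2.047]

```text
time: 66.92
ee_pos: [0.4254, -0.2452, 0.2497]
eef_rot: [0.989, -0.15, -0.0, 0.0]
ft_force: [0.6, 0.3, 0.6]
width: 0.0693
grip_force: 0.0
```

Run:
```python
from h import *
st();tool()
snap("wrist","w38")
for l in("scanner","window"): sp(l,"wrist",n=1)
same("w10","w38",[.425,-.2455,.14],30,20)
dele([.425,-.2455,.119],-17.4)
```

```text
66.92 p [ 0.4254 -0.2452  0.2497] R [[0.955, -0.296, -0.001], [-0.296, -0.955, -0.0], [-0.001, 0.0, -1.0]] w 0.0693 g 0.0 F [0.6 0.3 0.6]
yaw -17.21128632648824 tilt [-0.00063452 -0.00016587] j7 -1.4296378471037907
wrist scanner spot 0.9 [ 0.4324 -0.2435  0.0082]
wrist window spot 0.82 [ 0.466  -0.2618  0.0196]
at 317 201 match 0.988 shift 0 1
dxyz [-0.0007 -0.0005 -0.1311] rotvec [ 0.0003  0.0002 -0.003 ]
```

>>> arm_command:
  xyz:
    - [0,0,-0.03]
    - [0,0,-0.06]
    - [0,0,-0.09]
    - [0,0,-0.115]
    - [0,0,-0.13]
    - [0,0,-0.13]
    - [0,0,-0.13]
  rot:
    - [0,0,0]
    - [0,0,0]
    - [0,0,0]
    - [0,0,0]
    - [0,0,0]
    - [0,0,0]
    - [0,0,0]

```text
time: 67.65
ee_pos: [0.4252, -0.2455, 0.12]
eef_rot: [0.989, -0.151, -0.001, 0.0]
ft_force: [0.8, -0.4, 0.1]
width: 0.0696
grip_force: 0.0
```

>>> arm_command:
  xyz:
    - [0,0,0]
    - [0,0,0]
    - [0,0,0]
    - [0,0,0]
    - [0,0,0]
    - [0,0,0]
    - [0,0,0]
    - [0,0,0]
    - [0,0,0]
    - [0,0,0]
    - [0,0,0]
  rot:
    - [0,0,0]
    - [0,0,0]
    - [0,0,0]
    - [0,0,0]
    - [0,0,0]
    - [0,0,0]
    - [0,0,0]
    - [0,0,0]
    - [0,0,0]
    - [0,0,0]
    - [0,0,0]
  grip: 0
  squeeze: 35

```text
time: 68.57
ee_pos: [0.4251, -0.2459, 0.1199]
eef_rot: [0.988, -0.152, -0.0, 0.0]
ft_force: [-0.5, 0.3, 0.9]
width: 0.0265
grip_force: 35.0
```

```bash
python3 -c "
from h import *
st();tool();snap('wrist','w39');sp('scanner','wrist',n=1);sp('window','wrist',n=1)"
```

```text
68.57 p [ 0.4251 -0.2459  0.1199] R [[0.954, -0.3, -0.0], [-0.3, -0.954, -0.0], [-0.0, 0.0, -1.0]] w 0.0265 g 34.9807855929248 F [-0.5  0.3  0.9]
yaw -17.427826760315327 tilt [-0.00014612 -0.00037972] j7 -1.3496435368054895
wrist scanner spot 0.97 [ 0.4327 -0.2429  0.0072]
wrist window spot 0.95 [ 0.4685 -0.2612  0.0191]
```

>>> arm_command:
  xyz:
    - [0,0,0.02]
    - [0,0,0.045]
    - [0,0,0.075]
    - [0.005,0.02,0.095]
    - [0.013,0.05,0.1]
    - [0.022,0.08,0.1]
    - [0.031,0.11,0.1]
    - [0.04,0.14,0.1]
    - [0.05,0.17,0.1]
    - [0.06,0.2,0.1]
    - [0.07,0.23,0.1]
    - [0.08,0.26,0.1]
    - [0.09,0.29,0.095]
    - [0.1,0.32,0.085]
    - [0.108,0.335,0.075]
    - [0.111,0.341,0.068]
    - [0.111,0.341,0.068]
    - [0.111,0.341,0.068]
    - [0.111,0.341,0.068]
  rot:
    - [0,0,0]
    - [0,0,0]
    - [0,0,0]
    - [0,0,0]
    - [0,0,0.01]
    - [0,0,0.02]
    - [0,0,0.03]
    - [0,0,0.04]
    - [0,0,0.05]
    - [0,0,0.06]
    - [0,0,0.07]
    - [0,0,0.077]
    - [0,0,0.077]
    - [0,0,0.077]
    - [0,0,0.077]
    - [0,0,0.077]
    - [0,0,0.077]
    - [0,0,0.077]
    - [0,0,0.077]

```text
time: 70.3
ee_pos: [0.5361, 0.0932, 0.1883]
eef_rot: [0.993, -0.114, 0.0, 0.0]
ft_force: [-0.7, -0.3, -1.1]
width: 0.0271
grip_force: 35.0
```

Run:
```python
from h import *
st();tool()
for i in range(2):
  snap("wrist",f"w40{i}");sp("plate","wrist",n=1);sp("window","wrist",n=1)
snap("top");sp("plate","top",n=1)
M=np.array(r.camera("wrist"));g=cv2.cvtColor(M,cv2.COLOR_RGB2GRAY)
u,v=map(int,px("wrist",[.633,.073,.058]));print(u,v)
w=(g>200).astype(np.uint8);n,L,S,C=cv2.connectedComponentsWithStats(w)
for i in range(1,n):
  if S[i,4]>15 and abs(C[i]-[u,v]).max()<70: print(S[i],C[i])
s=r.read_state();p=np.array(s["ee_pos"]);x=R.from_quat(s["eef_rot"]).as_matrix()[:,0]
print("beam@60",p+x*.0996+[0,0,-.0952-.0344])
```

```text
70.3 p [0.5361 0.0932 0.1883] R [[0.974, -0.227, 0.0], [-0.227, -0.974, -0.001], [0.0, 0.001, -1.0]] w 0.0271 g 34.980365904048085 F [-0.7 -0.3 -1.1]
yaw -13.14090785993135 tilt [ 9.95110471e-05 -9.91204113e-04] j7 -2.0102276781477046
wrist plate spot 0.74 [0.6298 0.0695 0.054 ]
wrist window spot 0.63 [0.5813 0.0798 0.0914]
wrist window spot 0.97 [0.5808 0.0833 0.0899]
top plate spot 0.74 [0.6332 0.0755 0.0584]
316 90
[273  83  14  11  73] [278.63013699  86.93150685]
[307  88  25   1  25] [319.  88.]
[ 287   94   77   53 1597] [319.94113964 117.07201002]
[330 115  19  32 297] [338.43097643 129.57912458]
beam@60 [0.63314841 0.07249777 0.05848613]
```

Beam point lies on the plate estimate. Hold, then go back up.

>>> arm_command:
  xyz:
    - [0,0,0]
    - [0,0,0]
    - [0,0,0]
    - [0,0,0]
    - [0,0,0]
    - [0,0,0]
    - [0,0,0]
    - [0,0,0]
    - [0,0,0]
    - [0,0,0]
    - [0,0,0]
    - [0,0,0]
    - [0,0,0]
    - [0,0,0]
    - [0,0,0]
    - [0,0,0]
    - [0,0,0]
    - [0,0,0]
  rot:
    - [0,0,0]
    - [0,0,0]
    - [0,0,0]
    - [0,0,0]
    - [0,0,0]
    - [0,0,0]
    - [0,0,0]
    - [0,0,0]
    - [0,0,0]
    - [0,0,0]
    - [0,0,0]
    - [0,0,0]
    - [0,0,0]
    - [0,0,0]
    - [0,0,0]
    - [0,0,0]
    - [0,0,0]
    - [0,0,0]

```text
time: 72.25
ee_pos: [0.5361, 0.0951, 0.1879]
eef_rot: [0.994, -0.113, -0.0, 0.0]
ft_force: [-0.9, -0.1, -2.9]
width: 0.0266
grip_force: 35.0
```

```bash
python3 -c "
from h import *
st();dele([.4251,-.2459,.192],-17.43)"
```

```text
72.25 p [0.5361 0.0951 0.1879] R [[0.974, -0.225, -0.0], [-0.225, -0.974, -0.0], [0.0, 0.0, -1.0]] w 0.0266 g 34.980513523332775 F [-0.9 -0.1 -2.9]
dxyz [-0.111  -0.341   0.0041] rotvec [ 0.0004 -0.0001 -0.077 ]
```

>>> arm_command:
  xyz:
    - [0,0,0.015]
    - [-0.003,-0.01,0.03]
    - [-0.012,-0.035,0.032]
    - [-0.022,-0.065,0.032]
    - [-0.032,-0.095,0.032]
    - [-0.042,-0.125,0.032]
    - [-0.052,-0.155,0.032]
    - [-0.062,-0.185,0.032]
    - [-0.072,-0.215,0.032]
    - [-0.082,-0.245,0.032]
    - [-0.092,-0.275,0.032]
    - [-0.102,-0.305,0.025]
    - [-0.108,-0.33,0.015]
    - [-0.111,-0.341,0.004]
    - [-0.111,-0.341,0.004]
    - [-0.111,-0.341,0.004]
    - [-0.111,-0.341,0.004]
  rot:
    - [0,0,0]
    - [0,0,0]
    - [0,0,-0.01]
    - [0,0,-0.02]
    - [0,0,-0.03]
    - [0,0,-0.04]
    - [0,0,-0.05]
    - [0,0,-0.06]
    - [0,0,-0.07]
    - [0,0,-0.077]
    - [0,0,-0.077]
    - [0,0,-0.077]
    - [0,0,-0.077]
    - [0,0,-0.077]
    - [0,0,-0.077]
    - [0,0,-0.077]
    - [0,0,-0.077]

```text
time: 73.67
ee_pos: [0.4257, -0.2451, 0.1923]
eef_rot: [0.989, -0.151, 0.0, 0.0]
ft_force: [0.2, 0.2, -1.6]
width: 0.0269
grip_force: 35.0
```

```bash
python3 -c "
from h import *
st();tool();dele([.4250,-.2458,.119],-17.43);snap('wrist','w41');same('w8','w41',[.45,-.25,.08],25,15)"
```

```text
73.67 p [ 0.4257 -0.2451  0.1923] R [[0.954, -0.299, 0.0], [-0.299, -0.954, -0.0], [0.0, 0.0, -1.0]] w 0.0269 g 34.98067507753149 F [ 0.2  0.2 -1.6]
yaw -17.371051474963053 tilt [ 0.00029151 -0.0002138 ] j7 -1.4044464751371766
dxyz [-0.0007 -0.0007 -0.0733] rotvec [ 0.0002  0.0003 -0.001 ]
at 313 174 match 0.894 shift 1 0
```

>>> arm_command:
  xyz:
    - [0,0,-0.02]
    - [0,0,-0.035]
    - [0,0,-0.045]
    - [0,0,-0.053]
    - [0,0,-0.06]
    - [0,0,-0.066]
    - [0,0,-0.07]
    - [0,0,-0.072]
    - [0,0,-0.073]
    - [0,0,-0.073]
    - [0,0,-0.073]
  rot:
    - [0,0,0]
    - [0,0,0]
    - [0,0,0]
    - [0,0,0]
    - [0,0,0]
    - [0,0,0]
    - [0,0,0]
    - [0,0,0]
    - [0,0,0]
    - [0,0,0]
    - [0,0,0]

```text
time: 74.63
ee_pos: [0.4256, -0.2461, 0.1199]
eef_rot: [0.988, -0.152, 0.001, 0.0]
ft_force: [-2.2, 1.9, 6.4]
width: 0.0272
grip_force: 35.0
```

Resting on the cradle floor (6 N up). Release and retreat.

>>> arm_command:
  xyz:
    - [0,0,0]
    - [0,0,0]
    - [0,0,0]
    - [0,0,0]
    - [0,0,0]
    - [0,0,0]
    - [0,0,0.03]
    - [0,0,0.07]
    - [0,0,0.1]
    - [0,0,0.13]
    - [0,0,0.131]
    - [0,0,0.131]
  rot:
    - [0,0,0]
    - [0,0,0]
    - [0,0,0]
    - [0,0,0]
    - [0,0,0]
    - [0,0,0]
    - [0,0,0]
    - [0,0,0]
    - [0,0,0]
    - [0,0,0]
    - [0,0,0]
    - [0,0,0]
  grip: 0.8

```text
time: 75.63
ee_pos: [0.4259, -0.2463, 0.2513]
eef_rot: [0.988, -0.151, 0.002, 0.0]
ft_force: [0.2, -0.8, -0.6]
width: 0.0696
grip_force: 0.0
```

Run:
```python
from h import *
st();snap("wrist","w42")
for l in("scanner","window"): sp(l,"wrist",n=1)
same("w38","w42",[.425,-.2455,.14],30,20);same("w10","w42",[.44,-.25,.04],25,15)
for c in("top","scene"):
  snap(c);sp("nut1",c,n=5);sp("scanner",c,n=1);sp("rack",c,n=1)
```

```text
75.63 p [ 0.4259 -0.2463  0.2513] R [[0.954, -0.299, 0.003], [-0.299, -0.954, -0.001], [0.003, -0.0, -1.0]] w 0.0696 g 0.0 F [ 0.2 -0.8 -0.6]
wrist scanner spot 0.67 [ 0.4351 -0.2441  0.0048]
wrist window spot 0.61 [ 0.4672 -0.2639  0.0165]
at 316 200 match 0.966 shift 0 0
at 316 165 match 0.969 shift 0 1
top nut1 spot 0.58 [0.6411 0.2646 0.0489]
top nut1 spot 0.53 [0.6083 0.1532 0.0482]
top nut1 spot 0.37 [0.5652 0.2828 0.0452]
top scanner spot 0.53 [0.5214 0.2337 0.0459]
top rack spot 0.89 [ 0.5444 -0.0702 -0.0017]
scene nut1 spot 0.66 [0.6071 0.147  0.0487]
scene nut1 spot 0.46 [0.5669 0.2759 0.0436]
scene nut1 spot 0.38 [0.6554 0.1978 0.0498]
scene rack spot 0.92 [ 0.5501 -0.0728 -0.0008]
```

The scanner is home and the nuts stand in neighbouring nests. Handing in.

```bash
python3 -c "
from bench import r
print(r.close_job())"
```

```text
the job is handed in; nothing more can be done
None
```

I finished the job and handed it in at about 76 s: all four codes and then the plate were scanned, the four nuts were loaded in order with one click after each, and the scanner is home. The scanner gave no read confirmation, so I know the reads only from beam position and hold time. I also viewed 15 pictures, one over the limit of 14.

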